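# Lay the hinge-fitting tools in the kit tray in order of use

## Robot

A 6-joint arm with a two-finger parallel gripper is mounted at the origin on the work surface. World frame = base frame: x ahead of the robot, y to its left, z up, the work surface at z = 0. Lengths are in m, angles in rad, forces in N, time in s.
With the tool pointing down it reaches from about 0.375 to 0.975 m from the base axis. Payload 3.8 kg.
Tool frame: the origin (TCP) lies on the centre line of the jaws, within the pads' length; the fingertips stand 11 mm ahead of it and the grasp point (between the pads) lies 8 mm behind it; z points along the fingers, y is the line along which they close (so a half turn about z gives the same grasp; the last joint's range is limited). The gripper opens to 85 mm and grips with 20 to 120 N. Pads are 22 mm wide; open, the fingers measure 114 mm over their backs; the gripper's body (76 mm by 85 mm) begins 54 mm behind the grasp point. The pads swing forward as they close: fully open they stand 13 mm farther back than shut.
Start: joints at [1.131, 0.264, 1.604, -0, 1.274, -0.037], TCP at [0.265, 0.621, 0.242] pointing down, gripper open.
Joint ranges: [-2.63, 2.63], [-0.94, 2.18], [0.31, 2.57], [-1.31, 4.45], [0, 2.66], [-2.55, 2.55]. Speed limits (rad/s): [2.57, 2.57, 3.14, 3.14, 3.14, 3.14].

## Interface

Orientations are given as a unit quaternion [x, y, z, w].
In Python, from station import monitor, eyes, manip, finder gives the robot as it stands.
- The arm moves only by the tool play_rows, never from a script. Its argument "steps" is a list of rows, each an object of numbers: "dx", "dy", "dz": the shift along the tool's x, y, z in units of 40 cm (1.0 is 40 cm); "ax", "ay", "az": the turn, a rotation vector about the tool's x, y, z in units of 2 pi rad (1.0 is 2 pi rad); "fingers": the closure, from -1 (fully open) to 1 (shut). In form: [{"dx": .., "dy": .., "dz": .., "ax": .., "ay": .., "az": .., "fingers": ..}, ...]. A call has 1 to 20 rows; each row is the pose to reach, as a shift and turn from the pose commanded when the call began, along the tool's axes at that moment, turning the shorter way round; what a row does not reach only later rows make up. A row lasts 1/12 s, in which the tool goes at most 41.7 mm and 7.16 degrees, less where a joint would pass 70% of its speed; a pose out of reach is approached as far as the arm can. A call with a number of a shift or a turn outside -1 to 1 is refused whole. A call with a gripper value outside its range is refused whole. The fingers move at their own pace and stop on an object; "grip_force" is the grip in N (left out, the last holds). Time passes only in rows, so rows that repeat a pose let the fingers close. It gives the time, the measured TCP pose, the force, the opening and the grip force at its end, in the units of the state.
- monitor.read_state(): the state, without advancing time (a new reading comes with each control period).
- eyes.camera(name): name is "side" or "top"; returns a dict with "pixels" (420x560x3 uint8, red, green, blue), "depth" (420x560 float32, m along the optical axis (not along the pixel's ray), 0 where there is no reading), "intrinsics" (3x3 intrinsics, pixels), "k1" (the pictures are not rectified: a ray, as slopes to the right and down, at radius r is drawn at 1 + k1 r^2 times it, then the intrinsics apply), "rvec" (rotation vector, rad) and "tvec" (3), from world to camera coordinates, as OpenCV has them. Camera axes: x right, y down, z forward; pixel columns grow to the right and rows downward; lengths in m; the calibration is good to about 2 mm. A picture is of the moment at which its call begins.
- manip.sign_off(): hands the job in; it is judged then, once.
Trained networks look in a picture, given as the dict that the camera call returned (one of the last four; its "shot" number tells which), for a name from the list of things; names that differ only in an ending like _2 or _b are one class to them, and where a whole thing is asked for, a point or a joint stands for the part that bears it (a point fixed in the world has none). Each returns a list of dicts, best first, with "conf" (0 to 1); they miss things now and then, are a little off and sometimes report something else, mostly with a low value. They report only what shows in the picture. A call takes as long as a camera call. They do not tell look-alikes from the thing itself.
- finder.spot_in(picture, query): "centre" ([x, y, z] in m, in world coordinates, good to about 4 mm: the middle of the surface that is visible of it).
- finder.regions_of(picture, query): "region" (420x560 bool, what is visible of it).
- finder.tip_of(picture, query): "centre" ([x, y, z] in m, in world coordinates, good to about 4 mm: a listed point, or the origin of a listed thing).
The state is a dict: "time_s": time; "joint_pos": joint angles; "qvel": joint speeds; "joint_torque": joint torques, N m; "tool_pos": TCP position; "ee_rot": TCP orientation; "ft_force": force on the tool from outside, world axes, zero at the start; "moment": the same for the moment, N m; "finger_gap": opening from 0.0 (shut) to 1.0 (fully open); "grip_force": force on a finger pad.
Only numpy, scipy, OpenCV 4.12 (cv2) and the standard library are available. Lean on these libraries where they do the work, as an engineer would, in place of code of your own. Each camera call takes 0.05 s, during which the arm holds its last target. There are 200 camera calls.

## Task

Load the kit tray for fitting hinges, in order of use from the end with the carrying bar: awl in the first bay, chisel in the sloping sheath in the middle, screwdriver in the bay at the plain end. Lay the awl and the screwdriver flat across both notches with their points towards the robot side of the tray, without dropping them, and slide the chisel gently, blade first, down into the sheath until it is fully home against the hidden stop. Leave the mug, glue bottle and offcut where they are.

Things in the scene. Friction and masses are not known exactly. Their poses are not given: they have to be found in the camera images.
- tray: Fixed plywood kit tray, base 250 (x) x 360 (y) x 12 mm on the bench, with three places along y: a cradle bay at +100, the chisel sheath at 0, a cradle bay at -100 mm. Origin: centre of its underside; z up; +x points away from the robot (turned up to 0.25 rad). The boards at its two ends are separate parts.
- bay_left (a point): Middle of the +y bay at notch-floor height (tray x 30, y 100, z 34 mm): place for the underside of the middle of a handle lying along x. A bay is two notched blocks 12 mm thick at tray x -12 and +72 mm, with an open well 72 mm long between them. Notch 32 mm wide, cheeks 8 mm thick rising 12 mm above its floor.
- bay_right (a point): Middle of the -y bay, which is alike (tray x 30, y -100, z 34 mm).
- sheath_mouth (a point): Centre of the mouth of the chisel sheath, a wooden sleeve in the middle of the tray, 44 mm wide, 23 mm thick. Its blind slot is 28 mm wide (along tray y), 11 mm high, 75 mm deep, and runs from the mouth towards the tray's -x side and down at 35 degrees below level. The mouth faces away from the robot and up.
- sheath_stop (a point): Centre of the slot's hidden closed end, 75 mm down its axis from the mouth. With the chisel home, 5 mm of blade still shows and the butt of its handle stands about 140 mm above the bench, where it can hinder a wide hand at the bays beside it.
- handle_end: Fixed end board of the tray, 250 x 16 x 34 mm, with a round carrying bar on two posts, top 74 mm above the bench. Origin: centre of its underside, 12 mm above the bench. It stands at the +y or the -y end of the tray, 172 mm from the tray's middle; the order of use begins at this end.
- plain_end: Fixed low end board without a bar at the tray's other end, 250 x 16 x 34 mm. Origin: centre of its underside, 12 mm above the bench.
- awl: Loose scratch awl, about 80 g: square wooden handle 120 x 24 x 24 mm, brass ferrule, thin round steel spike. Origin: centre of the handle's underside; +x along it to the point, z up; axis 12 mm above the origin. Lies on the bench, point roughly towards the robot.
- awl_tip (a point): Point of the awl, 130 mm from the handle's middle.
- screwdriver: Loose screwdriver, about 120 g: square wooden handle 120 x 24 x 24 mm, dark steel collar, 8 mm round shaft with a flat end 12 mm wide. Origin: centre of the handle's underside; +x along it to the flat end, z up; axis 12 mm above the origin. Lies on the bench, flat end roughly towards the robot.
- screwdriver_tip (a point): Flat end of the screwdriver, 140 mm from the handle's middle.
- chisel: Loose wood chisel, about 160 g: square wooden handle 110 x 24 x 24 mm, blade on its axis 80 mm long, 24 wide, 5 thick (last 8 mm: 22 wide, 3 thick). Origin: centre of the handle's underside; +x to the cutting edge, z up; axis 12 mm above the origin. Balances about 20 mm from the handle's middle towards the blade. Lies flat on the bench, edge roughly towards the robot.
- chisel_tip (a point): Middle of the chisel's cutting edge, on its axis, 135 mm from the handle's middle.
- mug: Bystander: blue mug, 80 mm wide, 90 mm high. Origin: centre of its underside.
- glue: Bystander: white glue bottle, 60 mm wide, 160 mm high. Origin: centre of its underside.
- offcut: Bystander: dark wood offcut, 90 x 150 x 28 mm. Origin: centre of its underside.
Things that resemble listed ones, but are neither listed nor needed, are in the scene too. Leave any purple look-alike of the chisel alone.

How it is judged:
By the outcome, as a careful person would: the job done as asked, in the order asked, and still so for the second after the job is handed in, with the robot touching nothing.
It also fails if it takes over 72 s, if anything falls off the work surface, if the arm or the gripper's body presses on something with over 40 N, if the wrist force passes 120 N, or if a joint passes its speed limit or range.

## Working session

There is one attempt and no reset: what is moved stays moved. The work goes in short steps, Python scripts to look and compute and a tool call to move; the robot and the scene stay as the last step left them, time stands still between calls to the robot, and variables do not carry over. Pictures are saved under pics/ and viewed, at most 10 in all, crops included, and the job is handed in when it is done.

Besides the shell and the picture viewer there is one more tool, called after "Request:" as a command line: name --argument value ..., lists and objects as JSON in quotes. play_rows: Moves the arm, as the interface text tells. Its arguments: {"type":"object","properties":{"steps":{"type":"array","items":{"type":"object","properties":{"dx":{"type":"number"},"dy":{"type":"number"},"dz":{"type":"number"},"ax":{"type":"number"},"ay":{"type":"number"},"az":{"type":"number"},"fingers":{"type":"number"}}}},"grip_force":{"type":"number"}},"required":["steps"]}

```bash
ls; mkdir -p pics
cat > h.py <<'E'
import numpy as np, cv2
from scipy.spatial.transform import Rotation as R
from station import monitor, eyes, manip, finder
np.set_printoptions(precision=4,suppress=True)
def cloud(p):
    K=np.array(p["intrinsics"]);d=p["depth"];v,u=np.mgrid[0:420,0:560]
    a=(u-K[0,2])/K[0,0];b=(v-K[1,2])/K[1,1];x,y=a.copy(),b.copy()
    for _ in range(10):
        s=1+p["k1"]*(x*x+y*y);x,y=a/s,b/s
    P=np.stack([x*d,y*d,d],-1)
    Rm=R.from_rotvec(np.array(p["rvec"]).ravel()).as_matrix()
    W=(P-np.array(p["tvec"]).ravel())@Rm
    W[d<=0]=np.nan
    return W
def proj(p,X):
    K=np.array(p["intrinsics"])
    X=np.atleast_2d(X).astype(float)
    return cv2.projectPoints(X,np.array(p["rvec"],float),np.array(p["tvec"],float),K,np.array([p["k1"],0,0,0],float))[0][:,0]
def save(p,n,crop=None,scale=1):
    im=p["pixels"][...,::-1]
    if crop: im=im[crop[1]:crop[3],crop[0]:crop[2]]
    cv2.imwrite(f"pics/{n}.png",cv2.resize(im,None,fx=scale,fy=scale,interpolation=cv2.INTER_CUBIC))
E
python3 - <<'E'
from h import *
for n in("top","side"):
    p=eyes.camera(n);save(p,n+"0",scale=1.4)
    for q in ["tray","bay_left","bay_right","sheath_mouth","sheath_stop","handle_end","plain_end","awl","awl_tip","screwdriver","screwdriver_tip","chisel","chisel_tip","mug","glue","offcut"]:
        print(n,q,[(np.round(r["centre"],3).tolist(),round(r["conf"],2),proj(p,r["centre"])[0].round().tolist()) for r in finder.tip_of(p,q)[:3]])
s=monitor.read_state();print(s)
E
```

```text
pics
top tray [([0.567, 0.23, 0.0], 0.89, [184.0, 199.0])]
top bay_left [([0.58, 0.337, 0.034], 0.78, [143.0, 193.0])]
top bay_right [([0.605, 0.135, 0.034], 0.69, [216.0, 184.0])]
top sheath_mouth [([0.539, 0.228, 0.062], 0.65, [180.0, 207.0])]
top sheath_stop [([0.481, 0.22, 0.028], 0.8, [185.0, 229.0]), ([0.401, -0.284, 0.012], 0.18, [369.0, 261.0])]
top handle_end [([0.541, 0.402, 0.011], 0.94, [121.0, 207.0]), ([0.538, 0.228, 0.06], 0.71, [180.0, 208.0])]
top plain_end [([0.587, 0.06, 0.013], 0.96, [244.0, 192.0]), ([0.75, -0.176, 0.003], 0.31, [329.0, 135.0])]
top awl [([0.552, -0.165, 0.001], 0.72, [325.0, 206.0])]
top awl_tip [([0.424, -0.197, 0.013], 0.66, [337.0, 252.0])]
top screwdriver [([0.568, -0.368, -0.0], 0.69, [398.0, 201.0]), ([0.578, 0.334, 0.035], 0.51, [144.0, 193.0]), ([0.54, 0.402, 0.009], 0.21, [122.0, 208.0])]
top screwdriver_tip [([0.429, -0.392, 0.011], 0.63, [408.0, 251.0])]
top chisel [([0.461, -0.515, 0.005], 0.82, [451.0, 239.0]), ([0.308, -0.346, -0.0], 0.78, [391.0, 295.0]), ([0.534, -0.266, 0.003], 0.77, [362.0, 212.0])]
top chisel_tip [([0.338, -0.
[... 1793 characters left out ...]
 glue [([0.746, -0.173, -0.002], 0.89, [360.0, 236.0]), ([0.399, -0.279, 0.012], 0.68, [246.0, 282.0])]
side offcut [([0.713, -0.353, 0.002], 0.7, [377.0, 279.0]), ([0.541, 0.399, 0.01], 0.38, [244.0, 153.0])]
{'time_s': 1.7, 'joint_pos': array([ 1.1311,  0.2639,  1.604 , -0.    ,  1.2737, -0.0369]), 'qvel': array([ 0.0009,  0.0003,  0.0016,  0.0009,  0.0005, -0.0004]), 'joint_torque': array([  0.0002, -51.5047, -36.7707,  -0.0001,   0.001 ,  -0.    ]), 'tool_pos': array([0.2646, 0.621 , 0.2423]), 'ee_rot': array([0.2   , 0.9798, 0.    , 0.    ]), 'ft_force': array([ 0.0501, -0.0046, -0.8831]), 'moment': array([-0.013 ,  0.0082, -0.0122]), 'grip_force': 0.0, 'finger_gap': 1.0016817211579516}
```

View pictures.

View pics/top0.png

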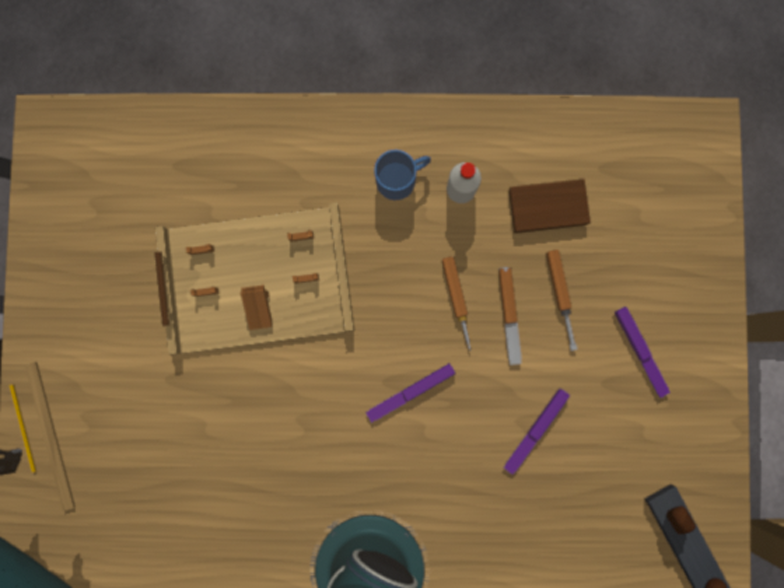

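View pics/side0.png

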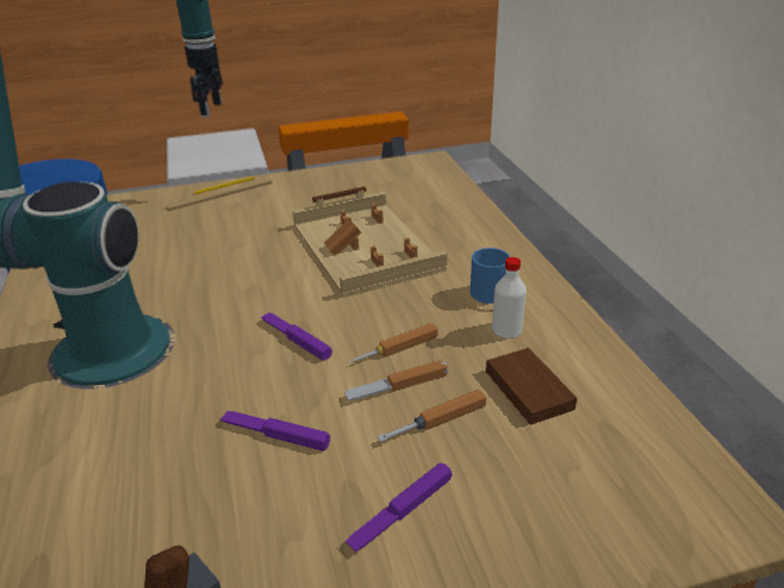

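Top view: the tray is at px (130–250, 150–250), with the dark bar at its +y end (115, 205). That puts the awl in bay_left and the screwdriver in bay_right. There are four chisel-like things: the orange-handled chisel with a steel blade (364, 225), and three all-purple look-alikes (293, 280), (383, 308), (458, 251). The orange one fits the description. Next I'll confirm it in a crop and measure.

```bash
cat >> h.py <<'E'
def pts(names=("top","side")):
    o={}
    for n in names:
        p=eyes.camera(n);W=cloud(p);o[n]=(p,W,cv2.cvtColor(p["pixels"],cv2.COLOR_RGB2HSV))
    return o
E
python3 - <<'E'
from h import *
o=pts()
save(o["top"][0],"crop",(240,160,480,340),3.3)
boxes={"awl":(-.215,-.125),"chisel":(-.30,-.235),"screw":(-.41,-.325)}
for n,(p,W,H) in o.items():
    print(n,"bench z",np.nanmedian(W[(abs(W[...,0]-.5)<.15)&(abs(W[...,1]+.05)<.05)][:,2]))
    org=(H[...,0]<18)&(H[...,1]>130)&(H[...,2]>100)
    for k,(a,b) in boxes.items():
        m=(W[...,0]>.38)&(W[...,0]<.66)&(W[...,1]>a)&(W[...,1]<b)
        h=m&(W[...,2]>.019)&(W[...,2]<.032)
        q=W[h]; r=cv2.minAreaRect((q[:,:2]*1000).astype(np.float32))
        t=W[m&(W[...,2]>.007)]; 
        c=q.mean(0); d=np.linalg.svd(q[:,:2]-c[:2],full_matrices=False)[2][0]; d*=-np.sign(d[0])
        print(k,len(q),"rect",np.round(r[0],1),np.round(r[1],1),round(r[2],1),"mean",c,"pca yaw deg",np.degrees(np.arctan2(d[1],d[0])), "min x pt",t[np.argsort(t[:,0])[:3]].mean(0))
    c=(W[...,0]>.4)&(W[...,0]<.75)&(W[...,1]>.0)&(W[...,1]<.45)&(W[...,2]>.040)&(W[...,2]<.05)
    nl,lab,st,ce=cv2.connectedComponentsWithStats(c.astype(np.uint8))
    for i in range(1,nl):
        if st[i,4]>4: print("cheek/board",st[i,4],ce[i].round(),W[lab==i].mean(0), np.ptp(W[lab==i],axis=0))
    s=(abs(W[...,0]-.515)<.08)&(abs(W[...,1]-.225)<.05)&(W[...,2]>.03)
    q=W[s]; cc=q.mean(0);print("sheath",len(q),cc,"range",q.min(0),q.max(0),"normal",np.linalg.svd(q-cc)[2][2])
    np.save(n+"_sheath.npy",q)
E
```

```text
top bench z 7.790982726280175e-05
awl 435 rect [ 496.  -159.3] [ 55.9 232.5] 86.8 mean [ 0.5246 -0.1594  0.0242] pca yaw deg 178.72452435865452 min x pt [ 0.3808 -0.1441  0.0227]
chisel 341 rect [ 500.2 -270.4] [184.3  24.7] 6.3 mean [ 0.532  -0.2667  0.0234] pca yaw deg -173.54199356296814 min x pt [ 0.3887 -0.2719  0.0092]
screw 327 rect [ 533.7 -373.4] [189.6  23. ] 12.2 mean [ 0.5645 -0.3664  0.0237] pca yaw deg -168.02957017296958 min x pt [ 0.3938 -0.3592  0.0083]
cheek/board 488 [243. 190.] [0.5888 0.06   0.0455] [0.2479 0.0496 0.0099]
cheek/board 120 [115. 172.] [0.6356 0.4126 0.0455] [0.066  0.0256 0.0099]
cheek/board 11 [221. 167.] [0.6515 0.1219 0.045 ] [0.0083 0.0088 0.0064]
cheek/board 13 [206. 169.] [0.6464 0.161  0.0457] [0.0112 0.0092 0.0089]
cheek/board 12 [148. 176.] [0.6243 0.3199 0.0459] [0.0114 0.0073 0.0094]
cheek/board 17 [134. 178.] [0.6189 0.3581 0.0449] [0.0114 0.0096 0.0078]
cheek/board 102 [120. 205.] [0.5438 0.3955 0.0458] [0.0989 0.0203 0.0097]
cheek/board 15 [225. 197.] [0.5692 0.1092 0.0451] [0.0116 0.0061 0.0084]
cheek/board 15 [210. 199.] [0.5634 0.1
[... 1214 characters left out ...]
heek/board 8 [271. 151.] [0.6226 0.3184 0.0439] [0.0086 0.0131 0.0056]
cheek/board 8 [248. 156.] [0.5381 0.3039 0.0462] [0.0109 0.0098 0.0062]
cheek/board 71 [244. 170.] [0.5043 0.2106 0.0449] [0.0566 0.0493 0.0097]
cheek/board 11 [290. 171.] [0.6448 0.1578 0.0448] [0.0098 0.0131 0.0087]
cheek/board 12 [266. 177.] [0.5621 0.146  0.044 ] [0.0112 0.0122 0.0096]
cheek/board 11 [296. 177.] [0.6503 0.1182 0.0438] [0.0112 0.0101 0.0055]
cheek/board 345 [280. 190.] [0.5829 0.0551 0.0453] [0.2503 0.0536 0.0099]
cheek/board 11 [271. 183.] [0.5676 0.1067 0.0444] [0.0108 0.0096 0.0075]
sheath 304 [0.5086 0.213  0.0503] range [0.4679 0.1907 0.0307] [0.5462 0.2511 0.0767] normal [ 0.4342  0.3401 -0.8341]
```

View pics/crop.png

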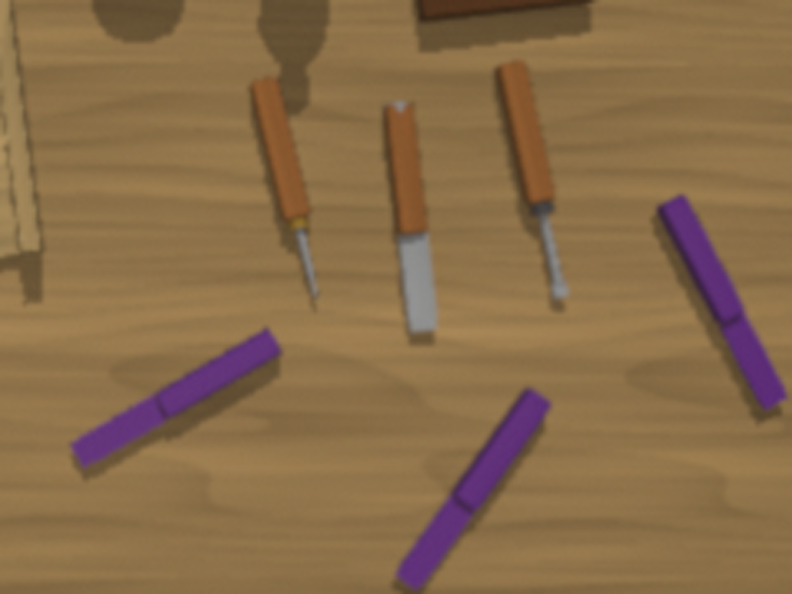

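The crop confirms it: orange chisel with a flat steel blade at crop (410, 220), awl with brass ferrule (285, 190), screwdriver with flat end (530, 180). The purple ones are the look-alikes, so I'll leave them alone. Next I'll fit the tray pose and the handles.

Run:
```python
from h import *
o=pts()
T={"top":[(.6515,.1219,1,-1,-1),(.6464,.161,1,-1,1),(.6243,.3199,1,1,-1),(.6189,.3581,1,1,1),(.5692,.1092,0,-1,-1),(.5634,.1497,0,-1,1),(.5411,.3087,0,1,-1),(.5361,.3456,0,1,1)],
"side":[(.6167,.355,1,1,1),(.5335,.3423,0,1,1),(.6226,.3184,1,1,-1),(.5381,.3039,0,1,-1),(.6448,.1578,1,-1,1),(.5621,.146,0,-1,1),(.6503,.1182,1,-1,-1),(.5676,.1067,0,-1,-1)]}
for n,(p,W,H) in o.items():
    A=np.array(T[n]);loc=np.c_[np.where(A[:,2]>0,.072,-.012),A[:,3]*.1+A[:,4]*.02]
    w=A[:,:2];a=loc-loc.mean(0);b=w-w.mean(0)
    th=np.arctan2((a[:,0]*b[:,1]-a[:,1]*b[:,0]).sum(),(a*b).sum());Rm=np.array([[np.cos(th),-np.sin(th)],[np.sin(th),np.cos(th)]])
    t=w.mean(0)-Rm@loc.mean(0)
    print(n,"tray",t,th,"res mm",1000*np.abs(w-loc@Rm.T-t).max())
    print(" bayL",t+Rm@[.03,.1],"bayR",t+Rm@[.03,-.1])
    q=np.load(n+"_sheath.npy");L=np.c_[(q[:,:2]-t)@Rm,q[:,2]]
    top=L[np.abs(L[:,1])<.015]
    for lo,hi in((.03,.045),(.045,.06),(.06,.075)):
        k=L[(L[:,2]>lo)&(L[:,2]<hi)];print("  z",lo,"y range",np.percentile(k[:,1],[1,50,99]),"x med",np.median(k[:,0]))
    print("  local zmax pts",L[np.argsort(-L[:,2])[:5]].mean(0))
    print("  upper offset s", np.percentile(top[:,0]*-np.sin(np.radians(35))+top[:,2]*np.cos(np.radians(35)),[10,50,90]))
    org=(H[...,0]<16)&(H[...,1]>140)&(H[...,2]>110)&(W[...,2]>.0195)&(W[...,2]<.03)&(W[...,0]>.46)&(W[...,0]<.66)
    for k,(a,b) in {"awl":(-.215,-.125),"chisel":(-.30,-.235),"screw":(-.41,-.325)}.items():
        m=org&(W[...,1]>a)&(W[...,1]<b);q=W[m]
        r=cv2.minAreaRect((q[:,:2]*1000).astype(np.float32));c=q.mean(0);d=np.linalg.svd(q[:,:2]-c[:2],full_matrices=False)[2][0];d*=-np.sign(d[0])
        print(k,len(q),np.round(r[0],1),np.round(r[1],1),round(r[2],1),c,np.degrees(np.arctan2(d[1],d[0])))
```

```text
top tray [0.5642 0.2301] 0.13900604981830925 res mm 1.6855342537240026
 bayL [0.58   0.3333] bayR [0.6077 0.1352]
  z 0.03 y range [-0.0219 -0.0015  0.0224] x med -0.08033193928407267
  z 0.045 y range [-0.022   0.      0.0224] x med -0.058088642659845285
  z 0.06 y range [-0.0218 -0.0014  0.0222] x med -0.037587634287003666
  local zmax pts [-0.0308 -0.0038  0.0771]
  upper offset s [0.0663 0.0776 0.081 ]
awl 298 [ 554.1 -161.6] [116.5  22.4] 13.9 [ 0.5537 -0.1613  0.0242] -165.85461852248986
chisel 270 [ 537.4 -266.6] [103.5  22.7] 6.5 [ 0.5355 -0.2664  0.0242] -173.37706636878426
screw 272 [ 569.5 -366.3] [116.   21.4] 11.8 [ 0.5695 -0.3663  0.024 ] -167.38866125802016
side tray [0.5623 0.2267] 0.14397667219767968 res mm 2.164089787306561
 bayL [0.5776 0.33  ] bayR [0.6063 0.1321]
  z 0.03 y range [-0.0248 -0.0152  0.0261] x med -0.07433303652788084
  z 0.045 y range [-0.0233 -0.0131  0.0228] x med -0.05510024504404311
  z 0.06 y range [-0.0229 -0.0021  0.0271] x med -0.0383499341692244
  local zmax pts [-0.0311  0.0021  0.075 ]
  upper offset s [0.0705 0.0778 0.0801]
awl 227 [ 550.6 -164.3] [114.8  23.9] 14.9 [ 0.5498 -0.1657  0.0242] -166.0356318336064
chisel 244 [ 535.1 -268.4] [105.7  25.2] 5.8 [ 0.5334 -0.2699  0.0242] -173.91754483548962
screw 341 [ 566.2 -368.9] [115.4  23.1] 12.4 [ 0.5654 -0.3702  0.0241] -167.480399548282
```

```bash
cat >> h.py <<'E'
def goal(x,y,z,yaw,tilt=0):
    a,t=np.radians(yaw),np.radians(tilt)
    X=np.array([np.cos(a)*np.cos(t),np.sin(a)*np.cos(t),np.sin(t)]);Y=np.array([np.sin(a),-np.cos(a),0])
    return np.array([x,y,z]),np.stack([X,Y,np.cross(X,Y)],1)
def rel(g,s=None,frm=None):
    if frm is None:
        s=s or monitor.read_state();pc,Rc=np.array(s["tool_pos"]),R.from_quat(s["ee_rot"]).as_matrix()
    else: pc,Rc=frm
    d=Rc.T@(g[0]-pc)/.4;r=R.from_matrix(Rc.T@g[1]).as_rotvec()/(2*np.pi)
    print("d",d.round(4),"a",r.round(4),"| rows pos",round(np.linalg.norm(d)*.4/.0417,1),"rot",round(np.linalg.norm(r)*360/7.16,1))
E
python3 - <<'E'
from h import *
rel(goal(.553,-.1625,.12,14))
rel(goal(.553,-.1625,.013,14))
E
```

```text
d [-1.4311 -1.5193  0.3057] a [-0.     0.     0.397] | rows pos 20.2 rot 20.0
d [-1.4311 -1.5193  0.5732] a [-0.     0.     0.397] | rows pos 20.8 rot 20.0
```

Request:
play_rows --steps '[{"dx": -0.75, "dy": -0.8, "dz": 0.15, "az": 0.2, "fingers": -0.3}, {"dx": -0.75, "dy": -0.8, "dz": 0.15, "az": 0.2, "fingers": -0.3}, {"dx": -0.75, "dy": -0.8, "dz": 0.15, "az": 0.2, "fingers": -0.3}, {"dx": -0.75, "dy": -0.8, "dz": 0.15, "az": 0.2, "fingers": -0.3}, {"dx": -0.75, "dy": -0.8, "dz": 0.15, "az": 0.2, "fingers": -0.3}, {"dx": -0.75, "dy": -0.8, "dz": 0.15, "az": 0.2, "fingers": -0.3}, {"dx": -0.75, "dy": -0.8, "dz": 0.15, "az": 0.2, "fingers": -0.3}, {"dx": -0.75, "dy": -0.8, "dz": 0.15, "az": 0.2, "fingers": -0.3}, {"dx": -0.75, "dy": -0.8, "dz": 0.15, "az": 0.2, "fingers": -0.3}, {"dx": -0.75, "dy": -0.8, "dz": 0.15, "az": 0.2, "fingers": -0.3}, {"dx": -0.75, "dy": -0.8, "dz": 0.15, "az": 0.2, "fingers": -0.3}, {"dx": -0.75, "dy": -0.8, "dz": 0.15, "az": 0.2, "fingers": -0.3}]'

```text
validation failed for argument at $.st...
```

Run:
```python
from h import *
s=monitor.read_state();print(s["joint_pos"],s["finger_gap"],s["time_s"])
rel(goal(.553,-.1625,.10,14))
rel(goal(.553,-.1625,.013,14))
```

```text
[ 1.1311  0.2639  1.604   0.      1.2737 -0.0369] 0.9969356110642296 1.9
d [-1.4311 -1.5193  0.3557] a [-0.     0.     0.397] | rows pos 20.3 rot 20.0
d [-1.4311 -1.5193  0.5732] a [-0.     0.     0.397] | rows pos 20.8 rot 20.0
```

Request:
play_rows --steps '[{"dx": -0.75, "dy": -0.8, "dz": 0.15, "ax": 0, "ay": 0, "az": 0.2, "fingers": -0.3}, {"dx": -0.75, "dy": -0.8, "dz": 0.15, "ax": 0, "ay": 0, "az": 0.2, "fingers": -0.3}, {"dx": -0.75, "dy": -0.8, "dz": 0.15, "ax": 0, "ay": 0, "az": 0.2, "fingers": -0.3}, {"dx": -0.75, "dy": -0.8, "dz": 0.15, "ax": 0, "ay": 0, "az": 0.2, "fingers": -0.3}, {"dx": -0.75, "dy": -0.8, "dz": 0.15, "ax": 0, "ay": 0, "az": 0.2, "fingers": -0.3}, {"dx": -0.75, "dy": -0.8, "dz": 0.15, "ax": 0, "ay": 0, "az": 0.2, "fingers": -0.3}, {"dx": -0.75, "dy": -0.8, "dz": 0.15, "ax": 0, "ay": 0, "az": 0.2, "fingers": -0.3}, {"dx": -0.75, "dy": -0.8, "dz": 0.15, "ax": 0, "ay": 0, "az": 0.2, "fingers": -0.3}, {"dx": -0.75, "dy": -0.8, "dz": 0.15, "ax": 0, "ay": 0, "az": 0.2, "fingers": -0.3}, {"dx": -0.75, "dy": -0.8, "dz": 0.15, "ax": 0, "ay": 0, "az": 0.2, "fingers": -0.3}, {"dx": -0.75, "dy": -0.8, "dz": 0.15, "ax": 0, "ay": 0, "az": 0.2, "fingers": -0.3}]'

```text
time_s: 2.82
tool_pos: [0.4155, 0.2058, 0.182]
ee_rot: [0.74, 0.673, -0.0, 0.001]
ft_force: [0.3, -1.0, -0.1]
finger_gap: 0.653
grip_force: 0.0
```

Run:
```python
from h import *
s=monitor.read_state();print(s["joint_pos"],s["finger_gap"],s["time_s"])
rel(goal(.553,-.1625,.06,14))
rel(goal(.553,-.1625,.013,14))
```

```text
[ 0.4069 -0.0948  2.1063 -0.0013  1.1301  0.5027] 0.6526732744811389 2.8167
d [-0.8835  0.4295  0.3061] a [0.0002 0.0001 0.196 ] | rows pos 9.9 rot 9.9
d [-0.8834  0.4295  0.4236] a [0.0002 0.0001 0.196 ] | rows pos 10.3 rot 9.9
```

Request:
play_rows --steps '[{"dx": -0.891, "dy": 0.43, "dz": 0.306, "ax": 0, "ay": 0, "az": 0.197, "fingers": -0.3}, {"dx": -0.891, "dy": 0.43, "dz": 0.306, "ax": 0, "ay": 0, "az": 0.197, "fingers": -0.3}, {"dx": -0.891, "dy": 0.43, "dz": 0.306, "ax": 0, "ay": 0, "az": 0.197, "fingers": -0.3}, {"dx": -0.891, "dy": 0.43, "dz": 0.306, "ax": 0, "ay": 0, "az": 0.197, "fingers": -0.3}, {"dx": -0.891, "dy": 0.43, "dz": 0.306, "ax": 0, "ay": 0, "az": 0.197, "fingers": -0.3}, {"dx": -0.891, "dy": 0.43, "dz": 0.306, "ax": 0, "ay": 0, "az": 0.197, "fingers": -0.3}, {"dx": -0.891, "dy": 0.43, "dz": 0.306, "ax": 0, "ay": 0, "az": 0.197, "fingers": -0.3}, {"dx": -0.891, "dy": 0.43, "dz": 0.306, "ax": 0, "ay": 0, "az": 0.197, "fingers": -0.3}, {"dx": -0.891, "dy": 0.43, "dz": 0.306, "ax": 0, "ay": 0, "az": 0.197, "fingers": -0.3}, {"dx": -0.891, "dy": 0.43, "dz": 0.306, "ax": 0, "ay": 0, "az": 0.197, "fingers": -0.3}, {"dx": -0.891, "dy": 0.43, "dz": 0.306, "ax": 0, "ay": 0, "az": 0.197, "fingers": -0.3}, {"dx": -0.891, "dy": 0.43, "dz": 0.306, "ax": 0, "ay": 0, "az": 0.197, "fingers": -0.3}, {"dx": -0.891, "dy": 0.43, "dz": 0.306, "ax": 0, "ay": 0, "az": 0.197, "fingers": -0.3}]'

```text
time_s: 3.9
tool_pos: [0.5545, -0.1611, 0.0596]
ee_rot: [0.993, 0.122, -0.0, -0.0]
ft_force: [0.1, 0.6, -0.1]
finger_gap: 0.647
grip_force: 0.0
```

Run:
```python
from h import *
s=monitor.read_state();print(s["joint_pos"],s["finger_gap"],s["time_s"],s["tool_pos"])
rel(goal(.553,-.1625,.013,14))
o=pts(); 
W=np.zeros((420,1130,3),np.uint8);W[:,:560]=o["top"][0]["pixels"]
t=o["top"][0]["pixels"][140:290,270:430];u=o["side"][0]["pixels"][180:330,220:380]
cv2.imwrite("pics/c1.png",cv2.resize(np.hstack([t,u])[...,::-1],None,fx=2.5,fy=2.5,interpolation=cv2.INTER_CUBIC))
```

```text
[-0.3261  0.2613  1.9736  0.0004  0.9078  1.    ] 0.6468586990509692 3.9 [ 0.5545 -0.1611  0.0596]
d [-0.0045  0.0026  0.1166] a [-0.0001  0.0001  0.    ] | rows pos 1.1 rot 0.0
```

View pics/c1.png

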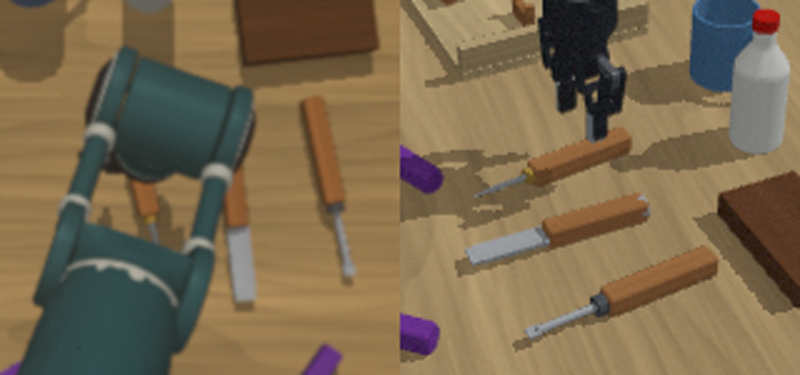

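The crops show the fingers straddling the awl's handle, side crop (595, 120). Going down to grip.

Request:
play_rows --grip_force 40 --steps '[{"dx": -0.002, "dy": 0.002, "dz": 0.06, "ax": 0, "ay": 0, "az": 0, "fingers": -0.3}, {"dx": -0.002, "dy": 0.002, "dz": 0.117, "ax": 0, "ay": 0, "az": 0, "fingers": -0.3}, {"dx": -0.002, "dy": 0.002, "dz": 0.117, "ax": 0, "ay": 0, "az": 0, "fingers": -0.3}, {"dx": -0.002, "dy": 0.002, "dz": 0.117, "ax": 0, "ay": 0, "az": 0, "fingers": 1}, {"dx": -0.002, "dy": 0.002, "dz": 0.117, "ax": 0, "ay": 0, "az": 0, "fingers": 1}, {"dx": -0.002, "dy": 0.002, "dz": 0.117, "ax": 0, "ay": 0, "az": 0, "fingers": 1}, {"dx": -0.002, "dy": 0.002, "dz": 0.117, "ax": 0, "ay": 0, "az": 0, "fingers": 1}, {"dx": -0.002, "dy": 0.002, "dz": 0.117, "ax": 0, "ay": 0, "az": 0, "fingers": 1}, {"dx": -0.002, "dy": 0.002, "dz": 0.117, "ax": 0, "ay": 0, "az": 0, "fingers": 1}]'

```text
time_s: 4.75
tool_pos: [0.5558, -0.1624, 0.0149]
ee_rot: [0.993, 0.122, 0.001, 0.0]
ft_force: [-0.0, 2.1, 6.2]
finger_gap: 0.272
grip_force: 40.4
```

Run:
```python
from h import *
s=monitor.read_state();print(s["tool_pos"],s["grip_force"],s["finger_gap"],s["ft_force"])
t=np.array([.5635,.2288]);th=.14;Rm=np.array([[np.cos(th),-np.sin(th)],[np.sin(th),np.cos(th)]])
b=t+Rm@[.03,.1];c=t+Rm@[.03,-.1];print(b,c)
g=goal(s["tool_pos"][0],s["tool_pos"][1],.16,14);rel(g)
g1=goal(*b,.16,np.degrees(th));rel(g1);rel(goal(*b,.11,np.degrees(th)))
```

```text
[ 0.5558 -0.1624  0.0149] 40.41836321353912 0.2719958118465817 [-0.0061  2.1315  6.2304]
[0.5793 0.332 ] [0.6072 0.134 ]
d [ 0.001   0.0005 -0.3626] a [ 0.0002 -0.0004 -0.    ] | rows pos 3.5 rot 0.0
d [ 0.3568 -1.1848 -0.3631] a [ 0.0002 -0.0004  0.0166] | rows pos 12.4 rot 0.8
d [ 0.3564 -1.1849 -0.2381] a [ 0.0002 -0.0004  0.0166] | rows pos 12.1 rot 0.8
```

Request:
play_rows --steps '[{"dx": 0, "dy": 0, "dz": -0.05, "ax": 0, "ay": 0, "az": 0, "fingers": 1}, {"dx": 0, "dy": 0, "dz": -0.12, "ax": 0, "ay": 0, "az": 0, "fingers": 1}, {"dx": 0, "dy": 0, "dz": -0.2, "ax": 0, "ay": 0, "az": 0, "fingers": 1}, {"dx": 0.03, "dy": -0.08, "dz": -0.27, "ax": 0, "ay": 0, "az": 0, "fingers": 1}, {"dx": 0.06, "dy": -0.17, "dz": -0.29, "ax": 0, "ay": 0, "az": 0.016, "fingers": 1}, {"dx": 0.09, "dy": -0.27, "dz": -0.29, "ax": 0, "ay": 0, "az": 0.016, "fingers": 1}, {"dx": 0.12, "dy": -0.37, "dz": -0.29, "ax": 0, "ay": 0, "az": 0.016, "fingers": 1}, {"dx": 0.15, "dy": -0.47, "dz": -0.29, "ax": 0, "ay": 0, "az": 0.016, "fingers": 1}, {"dx": 0.18, "dy": -0.57, "dz": -0.29, "ax": 0, "ay": 0, "az": 0.016, "fingers": 1}, {"dx": 0.21, "dy": -0.67, "dz": -0.29, "ax": 0, "ay": 0, "az": 0.016, "fingers": 1}, {"dx": 0.24, "dy": -0.77, "dz": -0.29, "ax": 0, "ay": 0, "az": 0.016, "fingers": 1}, {"dx": 0.27, "dy": -0.87, "dz": -0.29, "ax": 0, "ay": 0, "az": 0.016, "fingers": 1}, {"dx": 0.3, "dy": -0.95, "dz": -0.29, "ax": 0, "ay": 0, "az": 0.016, "fingers": 1}, {"dx": 0.32, "dy": -1.0, "dz": -0.29, "ax": 0, "ay": 0, "az": 0.016, "fingers": 1}, {"dx": 0.32, "dy": -1.0, "dz": -0.29, "ax": 0, "ay": 0, "az": 0.016, "fingers": 1}]'

```text
time_s: 6.0
tool_pos: [0.5821, 0.2615, 0.1294]
ee_rot: [0.997, 0.074, 0.001, -0.001]
ft_force: [0.6, 0.3, -1.4]
finger_gap: 0.272
grip_force: 39.6
```

```bash
cat >> h.py <<'E'
t=np.array([.5635,.2288]);th=.14;Rm=np.array([[np.cos(th),-np.sin(th)],[np.sin(th),np.cos(th)]])
def tw(x,y): return t+Rm@np.array([x,y])
E
python3 - <<'E'
from h import *
s=monitor.read_state();print(s["tool_pos"],s["grip_force"],s["finger_gap"],s["ft_force"])
for z in (.1,.06,.047): rel(goal(*tw(.032,.1),z,np.degrees(th)))
E
```

```text
[0.5821 0.2615 0.1294] 39.55810189247131 0.2716332098266729 [ 0.6261  0.3212 -1.3759]
d [ 0.0239 -0.1751  0.074 ] a [-0.0003 -0.0003  0.0012] | rows pos 1.8 rot 0.1
d [ 0.0237 -0.1749  0.174 ] a [-0.0003 -0.0003  0.0012] | rows pos 2.4 rot 0.1
d [ 0.0236 -0.1748  0.2065] a [-0.0003 -0.0003  0.0012] | rows pos 2.6 rot 0.1
```

Request:
play_rows --steps '[{"dx": 0.024, "dy": -0.09, "dz": 0, "ax": 0, "ay": 0, "az": 0.001, "fingers": 1}, {"dx": 0.024, "dy": -0.175, "dz": 0.05, "ax": 0, "ay": 0, "az": 0.001, "fingers": 1}, {"dx": 0.024, "dy": -0.175, "dz": 0.11, "ax": 0, "ay": 0, "az": 0.001, "fingers": 1}, {"dx": 0.024, "dy": -0.175, "dz": 0.11, "ax": 0, "ay": 0, "az": 0.001, "fingers": 1}, {"dx": 0.024, "dy": -0.175, "dz": 0.11, "ax": 0, "ay": 0, "az": 0.001, "fingers": 1}]'

```text
time_s: 6.42
tool_pos: [0.5793, 0.3259, 0.0829]
ee_rot: [0.998, 0.069, -0.002, 0.001]
ft_force: [0.1, -0.1, -0.8]
finger_gap: 0.273
grip_force: 39.7
```

Run:
```python
from h import *
s=monitor.read_state();print(s["tool_pos"],s["ft_force"],s["time_s"])
rel(goal(*tw(.032,.1),.049,np.degrees(th)))
o=pts()
for n,(p,W,H) in o.items():
    L=np.concatenate([(W[...,:2]-t)@Rm,W[...,2:]],-1)
    org=(H[...,0]<16)&(H[...,1]>120)&(H[...,2]>80)
    m=org&(abs(L[...,1]-.1)<.025)&(L[...,2]>.055)&(L[...,2]<.12)&(L[...,0]>-.06)&(L[...,0]<.12)
    q=L[m];print(n,len(q),"lo",q.min(0),"hi",q.max(0))
    for k in (q[q[:,0]<.01],q[q[:,0]>.05]):
        if len(k): print("  part",len(k),k.min(0),k.max(0))
t_=o["top"][0]["pixels"][130:280,80:240];u=o["side"][0]["pixels"][90:240,190:350]
cv2.imwrite("pics/c2.png",cv2.resize(np.hstack([t_,u])[...,::-1],None,fx=2.5,fy=2.5,interpolation=cv2.INTER_CUBIC))
```

```text
[0.5793 0.3259 0.0829] [ 0.0592 -0.1458 -0.7738] 6.4167
d [ 0.0075 -0.0153  0.0847] a [ 0.0004  0.0008 -0.0003] | rows pos 0.8 rot 0.0
top 225 lo [-0.0321  0.0822  0.0701] hi [0.0852 0.1047 0.1007]
  part 141 [-0.0321  0.0822  0.0701] [0.0092 0.1047 0.1007]
  part 51 [0.0598 0.0824 0.0731] [0.0852 0.1011 0.0958]
side 199 lo [-0.034   0.0761  0.0719] hi [0.0824 0.1077 0.098 ]
  part 102 [-0.034   0.0761  0.0719] [0.0096 0.1031 0.0973]
  part 67 [0.05   0.0769 0.0722] [0.0824 0.1013 0.0955]
```

View pics/c2.png

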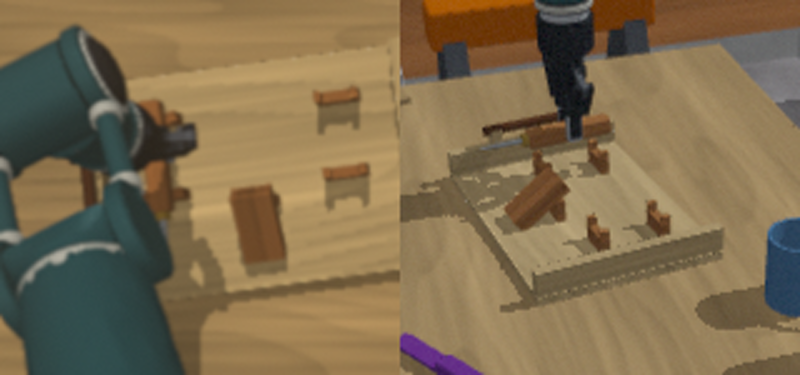

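Run:
```python
from h import *
s=monitor.read_state();print(s["tool_pos"],s["qvel"],s["time_s"])
rel(goal(*tw(.032,.1),.05,np.degrees(th)))
```

```text
[0.5817 0.3264 0.0858] [-0.0058 -0.0163 -0.017   0.0032 -0.0051  0.0006] 6.5167
d [ 0.0008 -0.0148  0.0896] a [ 0.0001 -0.0001 -0.0006] | rows pos 0.9 rot 0.0
```

Request:
play_rows --steps '[{"dx": 0.001, "dy": -0.015, "dz": 0.01, "ax": 0, "ay": 0, "az": 0, "fingers": 1}, {"dx": 0.001, "dy": -0.015, "dz": 0.035, "ax": 0, "ay": 0, "az": 0, "fingers": 1}, {"dx": 0.001, "dy": -0.015, "dz": 0.06, "ax": 0, "ay": 0, "az": 0, "fingers": 1}, {"dx": 0.001, "dy": -0.015, "dz": 0.075, "ax": 0, "ay": 0, "az": 0, "fingers": 1}, {"dx": 0.001, "dy": -0.015, "dz": 0.085, "ax": 0, "ay": 0, "az": 0, "fingers": 1}, {"dx": 0.001, "dy": -0.015, "dz": 0.09, "ax": 0, "ay": 0, "az": 0, "fingers": 1}, {"dx": 0.001, "dy": -0.015, "dz": 0.09, "ax": 0, "ay": 0, "az": 0, "fingers": 1}, {"dx": 0.001, "dy": -0.015, "dz": 0.09, "ax": 0, "ay": 0, "az": 0, "fingers": 1}]'

```text
time_s: 7.18
tool_pos: [0.5807, 0.3333, 0.0491]
ee_rot: [0.998, 0.069, -0.0, 0.0]
ft_force: [-0.9, 0.5, 1.4]
finger_gap: 0.271
grip_force: 40.0
```

Request:
play_rows --steps '[{"dx": 0, "dy": 0, "dz": 0.002, "ax": 0, "ay": 0, "az": 0, "fingers": 1}, {"dx": 0, "dy": 0, "dz": 0.004, "ax": 0, "ay": 0, "az": 0, "fingers": 1}, {"dx": 0, "dy": 0, "dz": 0.004, "ax": 0, "ay": 0, "az": 0, "fingers": 1}]'

```text
time_s: 7.43
tool_pos: [0.5807, 0.3334, 0.0489]
ee_rot: [0.998, 0.069, -0.0, 0.0]
ft_force: [-4.2, -2.8, 9.6]
finger_gap: 0.268
grip_force: 41.1
```

Request:
play_rows --steps '[{"dx": 0, "dy": 0, "dz": -0.002, "ax": 0, "ay": 0, "az": 0, "fingers": 1}, {"dx": 0, "dy": 0, "dz": -0.002, "ax": 0, "ay": 0, "az": 0, "fingers": 0.3}, {"dx": 0, "dy": 0, "dz": -0.002, "ax": 0, "ay": 0, "az": 0, "fingers": 0.0}, {"dx": 0, "dy": 0, "dz": -0.002, "ax": 0, "ay": 0, "az": 0, "fingers": -0.1}, {"dx": 0, "dy": 0, "dz": -0.03, "ax": 0, "ay": 0, "az": 0, "fingers": -0.1}, {"dx": 0, "dy": 0, "dz": -0.09, "ax": 0, "ay": 0, "az": 0, "fingers": -0.1}, {"dx": 0, "dy": 0, "dz": -0.18, "ax": 0, "ay": 0, "az": 0, "fingers": -0.1}, {"dx": 0, "dy": 0.08, "dz": -0.22, "ax": 0, "ay": 0, "az": 0, "fingers": -0.1}, {"dx": 0, "dy": 0.18, "dz": -0.22, "ax": 0, "ay": 0, "az": 0, "fingers": -0.3}, {"dx": 0, "dy": 0.28, "dz": -0.22, "ax": 0, "ay": 0, "az": 0, "fingers": -0.3}, {"dx": 0, "dy": 0.38, "dz": -0.22, "ax": 0, "ay": 0, "az": 0, "fingers": -0.3}, {"dx": 0, "dy": 0.48, "dz": -0.22, "ax": 0, "ay": 0, "az": 0, "fingers": -0.3}, {"dx": 0, "dy": 0.58, "dz": -0.22, "ax": 0, "ay": 0, "az": 0, "fingers": -0.3}, {"dx": 0, "dy": 0.68, "dz": -0.22, "ax": 0, "ay": 0, "az": 0, "fingers": -0.3}, {"dx": 0, "dy": 0.78, "dz": -0.22, "ax": 0, "ay": 0, "az": 0, "fingers": -0.3}, {"dx": 0, "dy": 0.88, "dz": -0.22, "ax": 0, "ay": 0, "az": 0, "fingers": -0.3}, {"dx": 0, "dy": 0.95, "dz": -0.22, "ax": 0, "ay": 0, "az": 0, "fingers": -0.3}, {"dx": 0, "dy": 1, "dz": -0.22, "ax": 0, "ay": 0, "az": 0, "fingers": -0.3}, {"dx": 0, "dy": 1, "dz": -0.22, "ax": 0, "ay": 0, "az": 0, "fingers": -0.3}]'

```text
time_s: 9.02
tool_pos: [0.6364, -0.0671, 0.1364]
ee_rot: [0.998, 0.067, 0.001, 0.001]
ft_force: [-0.8, 0.8, 0.2]
finger_gap: 0.653
grip_force: 0.0
```

Run:
```python
from h import *
o=pts()
for n,(p,W,H) in o.items():
    L=np.concatenate([(W[...,:2]-t)@Rm,W[...,2:]],-1)
    org=(H[...,0]<16)&(H[...,1]>120)&(H[...,2]>80)
    q=L[org&(abs(L[...,1]-.1)<.025)&(L[...,2]>.05)&(L[...,2]<.12)&(L[...,0]>-.06)&(L[...,0]<.12)]
    print(n,len(q),"lo",q.min(0),"hi",q.max(0),"z",np.percentile(q[:,2],[5,50,95]))
    m=org&(W[...,2]>.0195)&(W[...,2]<.03)&(W[...,0]>.46)&(W[...,0]<.66)&(W[...,1]>-.30)&(W[...,1]<-.235)
    q=W[m]
    if len(q)>50:
        r=cv2.minAreaRect((q[:,:2]*1000).astype(np.float32));print("chisel",len(q),r)
s=monitor.read_state();print(s["tool_pos"],s["qvel"],s["time_s"])
d=np.radians(-173.6);c=np.array([.5365,-.267])+.018*np.array([np.cos(d),np.sin(d)]);print(c)
for z in (.10,.06,.016): rel(goal(*c,z,6.4))
```

```text
top 363 lo [-0.0292  0.0816  0.0502] hi [0.0886 0.1137 0.0658] z [0.0521 0.0576 0.0627]
chisel 286 ((537.267333984375, -265.28741455078125), (106.57122039794922, 23.657400131225586), 6.197315216064453)
side 156 lo [-0.0334  0.0791  0.0504] hi [0.0863 0.1138 0.0623] z [0.051  0.0568 0.0607]
chisel 297 ((534.7039184570312, -268.5368957519531), (108.54393005371094, 27.38031768798828), 7.335070610046387)
[ 0.6358 -0.0635  0.136 ] [ 0.0331 -0.0026  0.0103  0.0051  0.0019  0.0001] 9.1167
[ 0.5186 -0.269 ]
d [-0.3598  0.4695  0.0897] a [-0.     -0.0001  0.0038] | rows pos 5.7 rot 0.2
d [-0.3598  0.4696  0.1897] a [-0.     -0.0001  0.0038] | rows pos 6.0 rot 0.2
d [-0.3599  0.4696  0.2997] a [-0.     -0.0001  0.0038] | rows pos 6.4 rot 0.2
```

The awl lies flat: its top is at z 58 mm, as it should be, and it is centred at tray x 30. Now the chisel.

Request:
play_rows --steps '[{"dx": -0.06, "dy": 0.08, "dz": 0.0, "ax": 0, "ay": 0, "az": 0.004, "fingers": -0.3}, {"dx": -0.12, "dy": 0.16, "dz": 0.03, "ax": 0, "ay": 0, "az": 0.004, "fingers": -0.3}, {"dx": -0.19, "dy": 0.24, "dz": 0.06, "ax": 0, "ay": 0, "az": 0.004, "fingers": -0.3}, {"dx": -0.25, "dy": 0.33, "dz": 0.1, "ax": 0, "ay": 0, "az": 0.004, "fingers": -0.3}, {"dx": -0.31, "dy": 0.41, "dz": 0.13, "ax": 0, "ay": 0, "az": 0.004, "fingers": -0.3}, {"dx": -0.36, "dy": 0.469, "dz": 0.16, "ax": 0, "ay": 0, "az": 0.004, "fingers": -0.3}, {"dx": -0.36, "dy": 0.469, "dz": 0.17, "ax": 0, "ay": 0, "az": 0.004, "fingers": -0.3}, {"dx": -0.36, "dy": 0.469, "dz": 0.17, "ax": 0, "ay": 0, "az": 0.004, "fingers": -0.3}, {"dx": -0.36, "dy": 0.469, "dz": 0.17, "ax": 0, "ay": 0, "az": 0.004, "fingers": -0.3}, {"dx": -0.36, "dy": 0.469, "dz": 0.17, "ax": 0, "ay": 0, "az": 0.004, "fingers": -0.3}]'

```text
time_s: 9.95
tool_pos: [0.5201, -0.267, 0.0683]
ee_rot: [0.998, 0.057, 0.001, 0.0]
ft_force: [0.9, -0.1, 0.1]
finger_gap: 0.65
grip_force: 0.0
```

Run:
```python
from h import *
s=monitor.read_state();print(s["tool_pos"],s["qvel"],s["time_s"])
rel(goal(.5186,-.269,.016,6.4))
```

```text
[ 0.5201 -0.267   0.0683] [ 0.0077 -0.0043 -0.0053 -0.0044 -0.0023 -0.0015] 9.95
d [-0.0045  0.0046  0.1307] a [ 0.     -0.0002  0.0004] | rows pos 1.3 rot 0.0
```

Request:
play_rows --grip_force 70 --steps '[{"dx": -0.003, "dy": 0.003, "dz": 0.06, "ax": 0, "ay": 0, "az": 0, "fingers": -0.3}, {"dx": -0.003, "dy": 0.003, "dz": 0.12, "ax": 0, "ay": 0, "az": 0, "fingers": -0.3}, {"dx": -0.003, "dy": 0.003, "dz": 0.13, "ax": 0, "ay": 0, "az": 0, "fingers": -0.3}, {"dx": -0.003, "dy": 0.003, "dz": 0.13, "ax": 0, "ay": 0, "az": 0, "fingers": 0}, {"dx": -0.003, "dy": 0.003, "dz": 0.13, "ax": 0, "ay": 0, "az": 0, "fingers": 1}, {"dx": -0.003, "dy": 0.003, "dz": 0.13, "ax": 0, "ay": 0, "az": 0, "fingers": 1}, {"dx": -0.003, "dy": 0.003, "dz": 0.13, "ax": 0, "ay": 0, "az": 0, "fingers": 1}, {"dx": -0.003, "dy": 0.003, "dz": 0.13, "ax": 0, "ay": 0, "az": 0, "fingers": 1}, {"dx": -0.003, "dy": 0.003, "dz": 0.13, "ax": 0, "ay": 0, "az": 0, "fingers": 1}]'

```text
time_s: 10.7
tool_pos: [0.5192, -0.27, 0.0173]
ee_rot: [0.998, 0.056, 0.002, 0.001]
ft_force: [1.3, 1.5, 5.8]
finger_gap: 0.262
grip_force: 72.4
```

Run:
```python
from h import *
s=monitor.read_state();print(s["tool_pos"],s["joint_pos"],s["grip_force"],s["finger_gap"],s["time_s"])
# slot axis through local mouth (-.025,.0635), 35 deg; TCP = axis point offset 4mm (axis below TCP along tool z)
u=np.array([.819,.574]);n=np.array([-.574,.819])
off=s["tool_pos"][2]-.012;print("off",off)
for tipgap in (.06,.02,-.075):
    dist=tipgap+.135-.018   # mouth->TCP along axis
    q=np.array([-.025,.0635])+u*dist+n*off
    print(tipgap,tw(q[0],0),q[1])
    rel(goal(*tw(q[0],0),q[1],np.degrees(th),35))
```

```text
[ 0.5192 -0.27    0.0173] [-0.5225  0.33    1.9794  0.0008  0.829   0.9355] 72.42475748062134 0.26238231304168 10.7
off 0.00525171229061867
0.06 [0.6793 0.2451] 0.16939915236601671
d [ 0.5431 -1.2344 -0.3805] a [ 0.0016  0.0967 -0.0042] | rows pos 13.4 rot 4.9
0.02 [0.6469 0.2405] 0.14643915236601668
d [ 0.461  -1.2322 -0.3234] a [ 0.0016  0.0967 -0.0042] | rows pos 13.0 rot 4.9
-0.075 [0.5698 0.2297] 0.0919091523660167
d [ 0.2662 -1.227  -0.1876] a [ 0.0016  0.0967 -0.0042] | rows pos 12.2 rot 4.9
```

Request:
play_rows --steps '[{"dx": 0, "dy": 0, "dz": -0.04, "ax": 0, "ay": 0, "az": 0, "fingers": 1}, {"dx": 0, "dy": 0, "dz": -0.12, "ax": 0, "ay": 0, "az": 0, "fingers": 1}, {"dx": 0, "dy": 0, "dz": -0.2, "ax": 0, "ay": 0, "az": 0, "fingers": 1}, {"dx": 0.03, "dy": -0.05, "dz": -0.28, "ax": 0, "ay": 0.01, "az": 0, "fingers": 1}, {"dx": 0.07, "dy": -0.13, "dz": -0.34, "ax": 0, "ay": 0.02, "az": 0, "fingers": 1}, {"dx": 0.11, "dy": -0.22, "dz": -0.37, "ax": 0, "ay": 0.03, "az": -0.001, "fingers": 1}, {"dx": 0.15, "dy": -0.31, "dz": -0.38, "ax": 0, "ay": 0.04, "az": -0.001, "fingers": 1}, {"dx": 0.19, "dy": -0.4, "dz": -0.38, "ax": 0, "ay": 0.05, "az": -0.002, "fingers": 1}, {"dx": 0.23, "dy": -0.49, "dz": -0.38, "ax": 0.001, "ay": 0.06, "az": -0.002, "fingers": 1}, {"dx": 0.27, "dy": -0.58, "dz": -0.38, "ax": 0.001, "ay": 0.07, "az": -0.003, "fingers": 1}, {"dx": 0.32, "dy": -0.67, "dz": -0.38, "ax": 0.001, "ay": 0.08, "az": -0.003, "fingers": 1}, {"dx": 0.37, "dy": -0.76, "dz": -0.38, "ax": 0.0015, "ay": 0.09, "az": -0.004, "fingers": 1}, {"dx": 0.42, "dy": -0.84, "dz": -0.38, "ax": 0.0016, "ay": 0.0967, "az": -0.004, "fingers": 1}, {"dx": 0.46, "dy": -0.92, "dz": -0.38, "ax": 0.0016, "ay": 0.0967, "az": -0.004, "fingers": 1}, {"dx": 0.5, "dy": -0.98, "dz": -0.38, "ax": 0.0016, "ay": 0.0967, "az": -0.0042, "fingers": 1}, {"dx": 0.53, "dy": -1.0, "dz": -0.38, "ax": 0.0016, "ay": 0.0967, "az": -0.0042, "fingers": 1}, {"dx": 0.54, "dy": -1.0, "dz": -0.38, "ax": 0.0016, "ay": 0.0967, "az": -0.0042, "fingers": 1}, {"dx": 0.54, "dy": -1.0, "dz": -0.38, "ax": 0.0016, "ay": 0.0967, "az": -0.0042, "fingers": 1}, {"dx": 0.54, "dy": -1.0, "dz": -0.38, "ax": 0.0016, "ay": 0.0967, "az": -0.0042, "fingers": 1}]'

```text
time_s: 12.28
tool_pos: [0.6867, 0.1513, 0.1665]
ee_rot: [0.952, 0.066, 0.297, -0.021]
ft_force: [0.1, -1.0, -0.9]
finger_gap: 0.263
grip_force: 71.6
```

Run:
```python
from h import *
s=monitor.read_state();print(s["tool_pos"],s["joint_pos"],s["qvel"],s["grip_force"],s["finger_gap"],s["time_s"])
rel(goal(.675,.2445,.1665,np.degrees(th),35))
```

```text
[0.6867 0.1513 0.1665] [ 0.1965  0.0851  2.0808 -0.0859  0.3721  1.6983] [-0.0126 -0.0098  0.0161  0.0002 -0.0007  0.0043] 71.60462021827698 0.26309734936571083 12.2833
d [ 0.0027 -0.2347  0.0024] a [-0.0001  0.0008 -0.0002] | rows pos 2.3 rot 0.0
```

Request:
play_rows --steps '[{"dx": 0.001, "dy": -0.08, "dz": 0.002, "ax": 0, "ay": 0.0008, "az": 0, "fingers": 1}, {"dx": 0.002, "dy": -0.16, "dz": 0.002, "ax": 0, "ay": 0.0008, "az": 0, "fingers": 1}, {"dx": 0.003, "dy": -0.21, "dz": 0.002, "ax": 0, "ay": 0.0008, "az": 0, "fingers": 1}, {"dx": 0.003, "dy": -0.235, "dz": 0.002, "ax": 0, "ay": 0.0008, "az": 0, "fingers": 1}, {"dx": 0.003, "dy": -0.235, "dz": 0.002, "ax": 0, "ay": 0.0008, "az": 0, "fingers": 1}, {"dx": 0.003, "dy": -0.235, "dz": 0.002, "ax": 0, "ay": 0.0008, "az": 0, "fingers": 1}, {"dx": 0.003, "dy": -0.235, "dz": 0.002, "ax": 0, "ay": 0.0008, "az": 0, "fingers": 1}]'

```text
time_s: 12.87
tool_pos: [0.6753, 0.2437, 0.1672]
ee_rot: [0.951, 0.066, 0.3, -0.021]
ft_force: [0.1, 0.3, -0.6]
finger_gap: 0.262
grip_force: 71.6
```

```bash
cat > m.py <<'E'
from h import *
o=pts();s=monitor.read_state()
print(s["tool_pos"],s["ee_rot"],s["ft_force"],s["time_s"])
tc=np.r_[(s["tool_pos"][:2]-t)@Rm,s["tool_pos"][2]];print("tcp tray",tc)
for n,(p,W,H) in o.items():
    L=np.concatenate([(W[...,:2]-t)@Rm,W[...,2:]],-1)
    c35,s35=np.cos(np.radians(35)),np.sin(np.radians(35))
    # slot coordinates: a along outward from mouth, b lateral, n up-normal
    M=np.array([-.025,.0635]);dx=L[...,0]-M[0];dz=L[...,2]-M[1]
    S=np.stack([dx*c35+dz*s35,L[...,1],-dx*s35+dz*c35],-1)
    near=(abs(S[...,1])<.035)&(L[...,2]>.02)
    bl=near&(S[...,0]>.005)&(S[...,0]<.14)&(H[...,1]<70)&(H[...,2]>90)&(abs(S[...,2])<.025)
    ha=near&(S[...,0]>.005)&(S[...,0]<.3)&(H[...,0]<16)&(H[...,1]>120)&(abs(S[...,2])<.03)
    sh=near&(S[...,0]<-.004)&(S[...,0]>-.09)&(abs(S[...,2])<.03)&(H[...,1]>60)&(H[...,0]<20)
    for k,m in(("blade",bl),("handle",ha),("sheath",sh)):
        q=S[m]
        if len(q)<15: print(n,k,len(q));continue
        f=q[abs(q[:,2]-np.median(q[:,2]))<.004]
        pl=np.polyfit(f[:,0],f[:,2],1);pc=np.polyfit(f[:,0],f[:,1],1)
        print(n,k,len(q),"a",np.percentile(q[:,0],[1,99])*1e3,"b",np.percentile(q[:,1],[3,50,97])*1e3,"n",np.percentile(q[:,2],[5,50,95])*1e3,"slope n,b deg",np.degrees(pl[0]),np.degrees(pc[0]))
im=[o[k][0]["pixels"] for k in("top","side")]
cv2.imwrite("pics/last.png",cv2.resize(np.hstack([im[0][120:270,110:270],im[1][80:230,200:360]])[...,::-1],None,fx=2.5,fy=2.5,interpolation=cv2.INTER_CUBIC))
E
python3 m.py
```

```text
[0.6756 0.2437 0.1674] [ 0.9513  0.0657  0.3005 -0.0215] [-1.5164  0.0391 -1.4721] 12.9667
tcp tray [ 0.1131 -0.0009  0.1674]
top blade 70 a [55.4425 98.4726] b [-11.9924  -5.7482   5.0912] n [-1.3816  2.7918  7.5823] slope n,b deg 2.7027300155848972 -13.116623399219304
top handle 272 a [  5.3998 242.9079] b [-11.716   -1.0032  10.0692] n [ 4.0792 11.4851 15.8847] slope n,b deg -0.21559170724743465 -0.846132150568036
top sheath 334 a [-79.332  -5.175] b [-20.4518  -6.2978  21.621 ] n [-4.8241 10.704  15.0434] slope n,b deg -0.30255860089980025 -13.357888743283159
side blade 121 a [ 56.1618 131.4929] b [-16.9285  -4.0504  10.4537] n [0.4937 4.3012 7.8578] slope n,b deg 0.1535339349951707 -1.461075941440233
side handle 210 a [136.0817 241.4116] b [-18.2153 -10.7194   6.0084] n [-4.5597 10.0069 16.2001] slope n,b deg 0.11931419516246425 0.09473565472877336
side sheath 332 a [-79.6522  -5.4679] b [-25.633  -15.2012  20.7126] n [-20.5082  10.1915  15.4409] slope n,b deg 0.3392201989369213 0.6504973281247777
```

View pics/last.png

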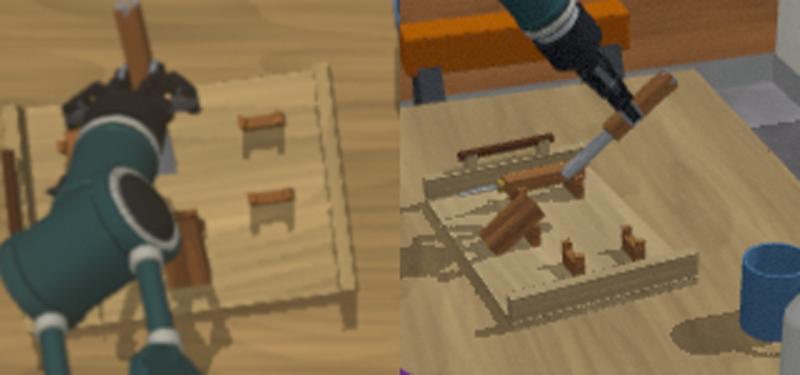

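```bash
cat >> m.py <<'E'
print("---")
for n,(p,W,H) in o.items():
    L=np.concatenate([(W[...,:2]-t)@Rm,W[...,2:]],-1);dx=L[...,0]-M[0];dz=L[...,2]-M[1]
    S=np.stack([dx*c35+dz*s35,L[...,1],-dx*s35+dz*c35],-1)
    off=np.array([0,-.002,0]) if n=="side" else np.zeros(3)
    S=S-off
    for k,(a0,a1,h) in {"sheath":(-.065,-.01,.0115),"handle":(.14,.245,.012),"blade":(.063,.125,.0025)}.items():
        m=(S[...,0]>a0)&(S[...,0]<a1)&(abs(S[...,1])<.03)&(abs(S[...,2]-h)<.005)
        q=S[m]
        if len(q)<15: print(n,k,len(q));continue
        c=q[abs(q[:,1])<.009]; d=c[:,2]-h
        sl=np.polyfit(c[:,0],d,1)
        print(n,k,len(q),"axis n mm",np.median(d)*1e3,"slope",np.degrees(sl[0]),"b edges",np.percentile(q[:,1],[2,98])*1e3,"mid",np.percentile(q[:,1],[2,98]).mean()*1e3,"a",q[:,0].min()*1e3,q[:,0].max()*1e3)
    m=(abs(S[...,1])<.012)&(abs(S[...,2])<.012)&(S[...,0]>-.02)&(S[...,0]<.02)
    print(n,"mouth face a:",np.percentile(S[m][:,0],[50,95])*1e3 if m.sum()>5 else None, "sheath top-front edge a:",np.percentile(S[(abs(S[...,1])<.018)&(abs(S[...,2]-.0105)<.003)&(S[...,0]<.02)&(S[...,0]>-.06)][:,0],97)*1e3)
E
python3 m.py | sed -n '1,2p;/---/,$p'
```

```text
[0.6758 0.244  0.1676] [ 0.9512  0.0658  0.3007 -0.0216] [-0.9387 -1.0937 -1.8515] 13.0667
tcp tray [ 0.1134 -0.0006  0.1676]
---
top sheath 202 axis n mm -0.057033924634797284 slope -0.11318464783081733 b edges [-20.12    22.1577] mid 1.018842442910615 a -64.93335886010563 -10.038855831161037
top handle 283 axis n mm -0.033267648963355295 slope 0.11765457703835634 b edges [-18.7449  13.5946] mid -2.5751845100131447 a 160.34855331260178 244.71555312565172
top blade 59 axis n mm 0.8102824068249169 slope -6.260528789495465 b edges [-11.9695   2.7835] mid -4.5930346945017435 a 63.54103043769875 102.32253393141194
top mouth face a: [-1.1058  4.9159] sheath top-front edge a: 2.4811641526122417
side sheath 145 axis n mm 0.8697848586327267 slope 1.451421703906454 b edges [-24.2827  24.2361] mid -0.023299484892776168 a -64.62654823047228 -10.15316945539666
side handle 146 axis n mm 0.9822655095922499 slope 0.09158795527212596 b edges [-23.8545  14.9066] mid -4.473968889383264 a 140.0233119895168 244.6874024995435
side blade 100 axis n mm 1.4501155263150234 slope -0.034575917636001326 b edges [-14.6052  12.1803] mid -1.2124352754463041 a 64.68784797304009 124.82194846232025
side mouth face a: [-9.34   -1.0265] sheath top-front edge a: -0.5004571054250372
```

Chisel and slot agree: axis heights within 0.6 mm and slope within 0.2°, with a lateral offset of about −1.2 mm. I'll correct that and enter the mouth slowly.

Request:
play_rows --steps '[{"dx": -0.03, "dy": -0.0033, "dz": 0, "ax": 0, "ay": 0, "az": 0, "fingers": 1}, {"dx": -0.07, "dy": -0.0033, "dz": 0, "ax": 0, "ay": 0, "az": 0, "fingers": 1}, {"dx": -0.1, "dy": -0.0033, "dz": 0, "ax": 0, "ay": 0, "az": 0, "fingers": 1}, {"dx": -0.115, "dy": -0.0033, "dz": 0, "ax": 0, "ay": 0, "az": 0, "fingers": 1}, {"dx": -0.125, "dy": -0.0033, "dz": 0, "ax": 0, "ay": 0, "az": 0, "fingers": 1}, {"dx": -0.125, "dy": -0.0033, "dz": 0, "ax": 0, "ay": 0, "az": 0, "fingers": 1}, {"dx": -0.125, "dy": -0.0033, "dz": 0, "ax": 0, "ay": 0, "az": 0, "fingers": 1}]'

```text
time_s: 13.65
tool_pos: [0.6356, 0.2411, 0.1395]
ee_rot: [0.951, 0.066, 0.301, -0.022]
ft_force: [-0.3, -0.1, -1.3]
finger_gap: 0.264
grip_force: 71.6
```

```bash
python3 m.py
python3 - <<'E'
from h import *
tgt=tw(0,0)
for a in(0,):
    s=monitor.read_state();X=R.from_quat(s["ee_rot"]).as_matrix();print(np.degrees(np.arcsin(X[2,0])),np.degrees(np.arctan2(X[1,0],X[0,0])),np.degrees(th),"y axis z",X[2,1])
E
```

```text
[0.6361 0.2413 0.1401] [ 0.9509  0.0664  0.3016 -0.0222] [ 0.552   0.6456 -0.5607] 13.75
tcp tray [0.0737 0.0023 0.1401]
top blade 71 a [  8.5708 137.8957] b [-14.4009  -4.2373  19.1324] n [-1.2665  3.8098 19.2369] slope n,b deg 0.017845101289703673 -0.6326127400924395
top handle 260 a [  7.2214 193.7465] b [-9.2678  1.9613 12.8396] n [ 6.5484 11.9226 16.4902] slope n,b deg -0.674823698544604 -2.19090500419907
top sheath 308 a [-78.3979  -4.6068] b [-20.2853  -8.2759  12.7531] n [-7.1306 10.7985 15.5543] slope n,b deg 0.30924280731031223 8.55325273489021
side blade 125 a [  7.0575 134.8119] b [-13.5552  -1.3065  15.6136] n [0.2168 4.3143 8.0159] slope n,b deg 0.7072343154217454 0.13043906473605393
side handle 210 a [ 88.0952 191.5058] b [-14.5946  -7.6644   9.099 ] n [-4.5927  9.7273 16.0435] slope n,b deg 0.08205862070336889 -0.879794168136806
side sheath 329 a [-79.9288  -5.5418] b [-25.3483 -15.9226  20.5827] n [-16.3392  10.5519  15.0322] slope n,b deg 0.28610452661598884 0.8173613076088727
---
top sheath 186 axis n mm 0.4270893156243516 slope 0.18058092217091445 b edges [-19.873
[... 274 characters left out ...]
91 17.7299] sheath top-front edge a: 3.1943127075708007
side sheath 142 axis n mm 0.6337501933371499 slope 0.6278589049947825 b edges [-22.038   24.9104] mid 1.4361973477262386 a -64.89767479286333 -10.310943865717942
side handle 81 axis n mm 0.9187639750650977 slope -0.9520897766837375 b edges [-13.113   14.6225] mid 0.7547583021621853 a 141.975618141183 194.34353740113605
side blade 62 axis n mm 2.0166105795892073 slope -2.445414235307764 b edges [-20.1392  13.553 ] mid -3.293106184758581 a 64.68374796647255 124.36857548666308
side mouth face a: [ 9.2025 17.9461] sheath top-front edge a: 0.6179335791202965
35.20812566342071 7.938230050647836 8.021409131831525 y axis z -0.002227323293006081
```

View pics/last.png

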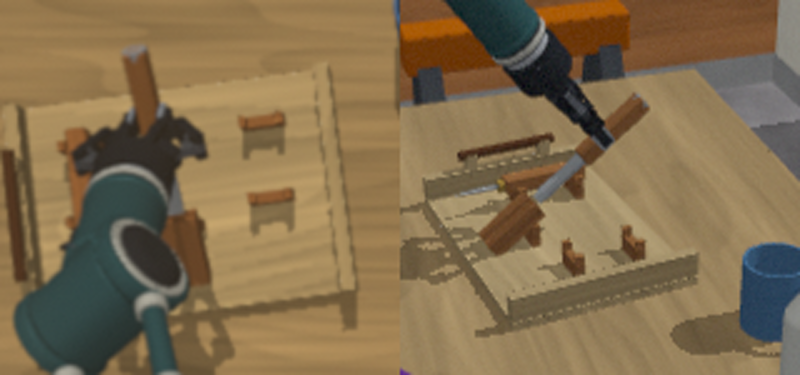

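The tip is about 7 mm above the mouth, side crop (535, 200), and slightly too far to +y. I'll nudge it back and enter.

Request:
play_rows --steps '[{"dx": 0, "dy": 0.003, "dz": 0, "ax": 0, "ay": 0, "az": 0, "fingers": 1}, {"dx": -0.01, "dy": 0.003, "dz": 0, "ax": 0, "ay": 0, "az": 0, "fingers": 1}, {"dx": -0.02, "dy": 0.003, "dz": 0, "ax": 0, "ay": 0, "az": 0, "fingers": 1}, {"dx": -0.03, "dy": 0.003, "dz": 0, "ax": 0, "ay": 0, "az": 0, "fingers": 1}, {"dx": -0.04, "dy": 0.003, "dz": 0, "ax": 0, "ay": 0, "az": 0, "fingers": 1}, {"dx": -0.05, "dy": 0.003, "dz": 0, "ax": 0, "ay": 0, "az": 0, "fingers": 1}, {"dx": -0.055, "dy": 0.003, "dz": 0, "ax": 0, "ay": 0, "az": 0, "fingers": 1}, {"dx": -0.055, "dy": 0.003, "dz": 0, "ax": 0, "ay": 0, "az": 0, "fingers": 1}]'

```text
time_s: 14.42
tool_pos: [0.6164, 0.2371, 0.1254]
ee_rot: [0.951, 0.067, 0.3, -0.022]
ft_force: [-0.5, -0.5, -1.5]
finger_gap: 0.262
grip_force: 71.6
```

```bash
cat > st.py <<'E'
from h import *
s=monitor.read_state();X=R.from_quat(s["ee_rot"]).as_matrix()
q=np.r_[(s["tool_pos"][:2]-t)@Rm,s["tool_pos"][2]];c,ss=np.cos(np.radians(35)),np.sin(np.radians(35))
dx,dz=q[0]+.025,q[2]-.0635
print("tcp tray",q,"a",dx*c+dz*ss,"n",-dx*ss+dz*c,"tilt",np.degrees(np.arcsin(X[2,0])),"F tool",X.T@s["ft_force"],"M",s["moment"],"grip",s["finger_gap"],s["grip_force"],s["time_s"])
E
python3 st.py
```

```text
tcp tray [0.0536 0.0008 0.1254] a 0.09986640358774618 n 0.005622825437179665 tilt 35.02771849404031 F tool [-1.285   0.4484  0.9036] M [-0.0372  0.3748 -0.0068] grip 0.26217040735132097 71.60624027252197 14.4167
```

The tip is about 17 mm into the slot with no side force. Continuing.

Request:
play_rows --steps '[{"dx": -0.015, "dy": 0, "dz": 0, "ax": 0, "ay": 0, "az": 0, "fingers": 1}, {"dx": -0.03, "dy": 0, "dz": 0, "ax": 0, "ay": 0, "az": 0, "fingers": 1}, {"dx": -0.045, "dy": 0, "dz": 0, "ax": 0, "ay": 0, "az": 0, "fingers": 1}, {"dx": -0.06, "dy": 0, "dz": 0, "ax": 0, "ay": 0, "az": 0, "fingers": 1}, {"dx": -0.075, "dy": 0, "dz": 0, "ax": 0, "ay": 0, "az": 0, "fingers": 1}, {"dx": -0.09, "dy": 0, "dz": 0, "ax": 0, "ay": 0, "az": 0, "fingers": 1}, {"dx": -0.105, "dy": 0, "dz": 0, "ax": 0, "ay": 0, "az": 0, "fingers": 1}, {"dx": -0.115, "dy": 0, "dz": 0, "ax": 0, "ay": 0, "az": 0, "fingers": 1}, {"dx": -0.12, "dy": 0, "dz": 0, "ax": 0, "ay": 0, "az": 0, "fingers": 1}, {"dx": -0.12, "dy": 0, "dz": 0, "ax": 0, "ay": 0, "az": 0, "fingers": 1}]'

```text
time_s: 15.25
tool_pos: [0.5778, 0.2317, 0.0981]
ee_rot: [0.951, 0.067, 0.3, -0.022]
ft_force: [-0.6, -0.1, -1.3]
finger_gap: 0.265
grip_force: 71.6
```

```bash
python3 st.py
```

```text
tcp tray [0.0146 0.0009 0.0981] a 0.05224764900323241 n 0.005606921787649318 tilt 35.0552058341163 F tool [-1.2535 -0.0113  0.7072] M [-0.1083  0.3695 -0.0167] grip 0.26453895498647967 71.6059148311615 15.25
```

Request:
play_rows --steps '[{"dx": -0.003, "dy": 0, "dz": 0, "ax": 0, "ay": 0, "az": 0, "fingers": 1}, {"dx": -0.006, "dy": 0, "dz": 0, "ax": 0, "ay": 0, "az": 0, "fingers": 1}, {"dx": -0.009, "dy": 0, "dz": 0, "ax": 0, "ay": 0, "az": 0, "fingers": 1}, {"dx": -0.012, "dy": 0, "dz": 0, "ax": 0, "ay": 0, "az": 0, "fingers": 1}, {"dx": -0.015, "dy": 0, "dz": 0, "ax": 0, "ay": 0, "az": 0, "fingers": 1}, {"dx": -0.018, "dy": 0, "dz": 0, "ax": 0, "ay": 0, "az": 0, "fingers": 1}, {"dx": -0.02, "dy": 0, "dz": 0, "ax": 0, "ay": 0, "az": 0, "fingers": 1}, {"dx": -0.021, "dy": 0, "dz": 0, "ax": 0, "ay": 0, "az": 0, "fingers": 1}, {"dx": -0.021, "dy": 0, "dz": 0, "ax": 0, "ay": 0, "az": 0, "fingers": 1}]'

```text
time_s: 16.0
tool_pos: [0.572, 0.2311, 0.0942]
ee_rot: [0.951, 0.067, 0.301, -0.022]
ft_force: [0.4, 0.1, -1.0]
finger_gap: 0.261
grip_force: 71.6
```

```bash
python3 st.py
```

```text
tcp tray [0.0087 0.0011 0.0942] a 0.045193509882532214 n 0.005803266594311327 tilt 35.140335646312124 F tool [-0.2408 -0.0116  1.0122] M [-0.1095  0.1609  0.0194] grip 0.26084530986277527 71.63131356239319 16.0
```

Request:
play_rows --steps '[{"dx": -0.002, "dy": 0, "dz": 0, "ax": 0, "ay": 0, "az": 0, "fingers": 1}, {"dx": -0.004, "dy": 0, "dz": 0, "ax": 0, "ay": 0, "az": 0, "fingers": 1}, {"dx": -0.006, "dy": 0, "dz": 0, "ax": 0, "ay": 0, "az": 0, "fingers": 1}, {"dx": -0.008, "dy": 0, "dz": 0, "ax": 0, "ay": 0, "az": 0, "fingers": 1}, {"dx": -0.008, "dy": 0, "dz": 0, "ax": 0, "ay": 0, "az": 0, "fingers": 1}]'

```text
time_s: 16.42
tool_pos: [0.5715, 0.2314, 0.0946]
ee_rot: [0.95, 0.067, 0.303, -0.023]
ft_force: [6.7, -1.4, 3.2]
finger_gap: 0.262
grip_force: 71.6
```

```bash
python3 st.py
```

```text
tcp tray [0.0082 0.0015 0.0946] a 0.04505668776104108 n 0.006386015269541894 tilt 35.382754949714794 F tool [7.1343 2.2944 1.0938] M [-0.4559 -0.8731  0.0105] grip 0.26208872237328507 71.64137363433838 16.4167
```

Request:
play_rows --steps '[{"dx": -0.002, "dy": 0, "dz": 0, "ax": 0, "ay": 0, "az": 0, "fingers": 1}, {"dx": -0.004, "dy": 0, "dz": 0, "ax": 0, "ay": 0, "az": 0, "fingers": 1}, {"dx": -0.005, "dy": 0, "dz": 0, "ax": 0, "ay": 0, "az": 0, "fingers": 1}, {"dx": -0.005, "dy": 0, "dz": 0, "ax": 0, "ay": 0, "az": 0, "fingers": 1}]'

```text
time_s: 16.75
tool_pos: [0.5712, 0.2317, 0.0949]
ee_rot: [0.95, 0.067, 0.304, -0.023]
ft_force: [8.4, -2.7, 3.5]
finger_gap: 0.26
grip_force: 71.7
```

```bash
python3 st.py
python3 - <<'E'
from h import *
o=pts()
c35,s35=np.cos(np.radians(35)),np.sin(np.radians(35))
for n,(p,W,H) in o.items():
    L=np.concatenate([(W[...,:2]-t)@Rm,W[...,2:]],-1);dx=L[...,0]+.025;dz=L[...,2]-.0635
    S=np.stack([dx*c35+dz*s35,L[...,1],-dx*s35+dz*c35],-1)
    org=(H[...,0]<16)&(H[...,1]>110)
    m=org&(abs(S[...,1])<.02)&(abs(S[...,2]-.0115)<.003)&(S[...,0]>-.1)&(S[...,0]<.15)
    a=np.sort(S[m][:,0])*1e3
    h,e=np.histogram(a,np.arange(-90,135,4));print(n,"hist a",dict(zip(e[:-1].astype(int).tolist(),h.tolist())));print("max a",a[-5:], "butt max z",np.sort(W[...,2][org&(abs(S[...,1])<.02)&(S[...,0]>.09)&(S[...,0]<.13)&(abs(S[...,2])<.016)])[-5:])
im=o["side"][0]["pixels"][110:210,220:330]
cv2.imwrite("pics/c5.png",cv2.resize(im[...,::-1],None,fx=6,fy=6,interpolation=cv2.INTER_CUBIC))
E
```

```text
tcp tray [0.008  0.0018 0.0949] a 0.045012075865375284 n 0.006765048977410919 tilt 35.53072497628637 F tool [8.4756 3.8876 1.7018] M [-0.563  -1.3303 -0.0525] grip 0.2598978314236936 71.6508686542511 16.75
top hist a {-90: 0, -86: 0, -82: 0, -78: 6, -74: 11, -70: 4, -66: 7, -62: 8, -58: 6, -54: 5, -50: 5, -46: 2, -42: 6, -38: 3, -34: 4, -30: 4, -26: 2, -22: 1, -18: 0, -14: 0, -10: 0, -6: 0, -2: 0, 2: 0, 6: 0, 10: 0, 14: 0, 18: 0, 22: 1, 26: 0, 30: 2, 34: 2, 38: 6, 42: 6, 46: 8, 50: 10, 54: 9, 58: 5, 62: 6, 66: 9, 70: 6, 74: 8, 78: 7, 82: 7, 86: 11, 90: 8, 94: 7, 98: 6, 102: 7, 106: 10, 110: 4, 114: 3, 118: 0, 122: 0, 126: 0, 130: 0}
max a [111.7172 113.9748 114.1771 115.0323 117.4351] butt max z [0.1413 0.1417 0.1419 0.1421 0.1439]
side hist a {-90: 0, -86: 0, -82: 4, -78: 8, -74: 6, -70: 6, -66: 5, -62: 6, -58: 5, -54: 7, -50: 5, -46: 6, -42: 10, -38: 7, -34: 8, -30: 7, -26: 5, -22: 7, -18: 6, -14: 8, -10: 6, -6: 7, -2: 8, 2: 0, 6: 3, 10: 3, 14: 3, 18: 4, 22: 6, 26: 4, 30: 1, 34: 0, 38: 0, 42: 0, 46: 0, 50: 0, 54: 2, 58: 4, 62: 2, 66: 6, 70: 6, 74: 1, 78: 4, 82: 5, 86: 4, 90: 1, 94: 6, 98: 5, 102: 5, 106: 2, 110: 3, 114: 0, 118: 0, 122: 0, 126: 0, 130: 0}
max a [107.8136 108.1211 110.2505 112.4748 112.5819] butt max z [0.138  0.138  0.139  0.1396 0.1415]
```

View pics/c5.png

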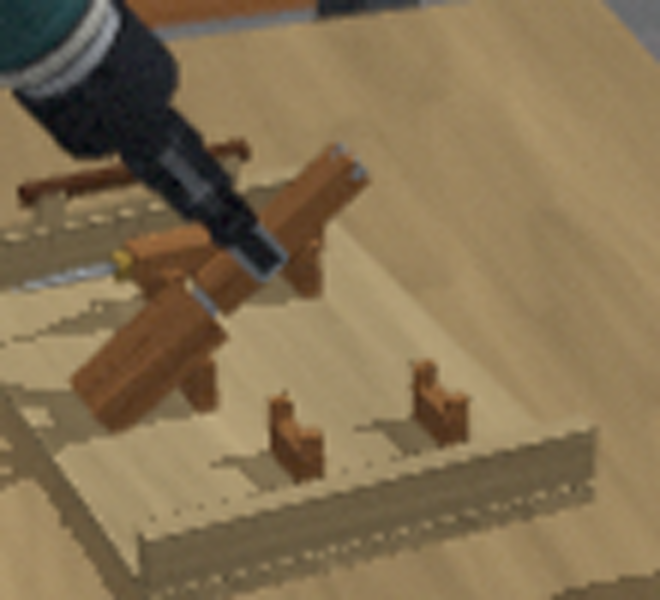

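The side crop shows the handle shoulder about 5 mm from the mouth at (205, 300). The butt is at about 140 mm and motion stopped under roughly 8 N, so the chisel is home. Relieve the push, release and retreat.

Request:
play_rows --steps '[{"dx": 0.005, "dy": 0, "dz": 0, "ax": 0, "ay": 0, "az": 0, "fingers": 1}, {"dx": 0.008, "dy": 0, "dz": 0, "ax": 0, "ay": 0, "az": 0, "fingers": 1}, {"dx": 0.008, "dy": 0, "dz": 0, "ax": 0, "ay": 0, "az": 0, "fingers": 0.38}, {"dx": 0.008, "dy": 0, "dz": 0, "ax": 0, "ay": 0, "az": 0, "fingers": 0.25}, {"dx": 0.008, "dy": 0, "dz": 0, "ax": 0, "ay": 0, "az": 0, "fingers": 0.1}, {"dx": 0.008, "dy": 0, "dz": 0, "ax": 0, "ay": 0, "az": 0, "fingers": -0.1}, {"dx": 0.008, "dy": 0, "dz": 0, "ax": 0, "ay": 0, "az": 0, "fingers": -0.1}]'

```text
time_s: 17.43
tool_pos: [0.5692, 0.2306, 0.0918]
ee_rot: [0.951, 0.067, 0.3, -0.022]
ft_force: [-0.4, -0.8, -0.9]
finger_gap: 0.547
grip_force: 0.0
```

```bash
python3 st.py
```

```text
tcp tray [0.0059 0.001  0.0918] a 0.04154757907575274 n 0.005463027010988383 tilt 35.01943737067175 F tool [-0.9483  0.7297  0.4402] M [-0.019   0.2418 -0.0004] grip 0.5467919697892131 0.0 17.4333
```

Request:
play_rows --steps '[{"dx": 0, "dy": 0, "dz": -0.03, "ax": 0, "ay": 0, "az": 0, "fingers": -0.1}, {"dx": 0, "dy": 0, "dz": -0.08, "ax": 0, "ay": 0, "az": 0, "fingers": -0.1}, {"dx": 0, "dy": 0, "dz": -0.16, "ax": 0, "ay": 0, "az": 0, "fingers": -0.1}, {"dx": 0, "dy": 0, "dz": -0.25, "ax": 0, "ay": 0, "az": 0, "fingers": -0.1}, {"dx": 0.03, "dy": 0.1, "dz": -0.3, "ax": 0, "ay": -0.02, "az": 0, "fingers": -0.3}, {"dx": 0.06, "dy": 0.2, "dz": -0.3, "ax": 0, "ay": -0.04, "az": 0, "fingers": -0.3}, {"dx": 0.09, "dy": 0.3, "dz": -0.3, "ax": 0, "ay": -0.06, "az": 0, "fingers": -0.3}, {"dx": 0.1, "dy": 0.4, "dz": -0.3, "ax": 0, "ay": -0.08, "az": 0, "fingers": -0.3}, {"dx": 0.1, "dy": 0.5, "dz": -0.3, "ax": 0, "ay": -0.0973, "az": 0, "fingers": -0.3}, {"dx": 0.1, "dy": 0.6, "dz": -0.3, "ax": 0, "ay": -0.0973, "az": 0, "fingers": -0.3}, {"dx": 0.1, "dy": 0.7, "dz": -0.3, "ax": 0, "ay": -0.0973, "az": 0, "fingers": -0.3}, {"dx": 0.1, "dy": 0.8, "dz": -0.3, "ax": 0, "ay": -0.0973, "az": 0, "fingers": -0.3}, {"dx": 0.1, "dy": 0.9, "dz": -0.3, "ax": 0, "ay": -0.0973, "az": 0, "fingers": -0.3}, {"dx": 0.1, "dy": 0.97, "dz": -0.3, "ax": 0, "ay": -0.0973, "az": 0, "fingers": -0.3}, {"dx": 0.1, "dy": 1, "dz": -0.3, "ax": 0, "ay": -0.0973, "az": 0, "fingers": -0.3}, {"dx": 0.1, "dy": 1, "dz": -0.3, "ax": 0, "ay": -0.0973, "az": 0, "fingers": -0.3}, {"dx": 0.1, "dy": 1, "dz": -0.3, "ax": 0, "ay": -0.0973, "az": 0, "fingers": -0.3}]'

```text
time_s: 18.85
tool_pos: [0.5897, -0.1718, 0.2124]
ee_rot: [0.998, 0.069, 0.0, -0.001]
ft_force: [1.0, 0.3, -0.2]
finger_gap: 0.645
grip_force: 0.0
```

```bash
cat > chk.py <<'E'
from h import *
o=pts()
c35,s35=np.cos(np.radians(35)),np.sin(np.radians(35))
for n,(p,W,H) in o.items():
    org=(H[...,0]<16)&(H[...,1]>110)
    L=np.concatenate([(W[...,:2]-t)@Rm,W[...,2:]],-1);dx=L[...,0]+.025;dz=L[...,2]-.0635
    S=np.stack([dx*c35+dz*s35,L[...,1],-dx*s35+dz*c35],-1)
    k=org&(abs(S[...,1])<.02)&(abs(S[...,2]-.008)<.012)&(S[...,0]>.003)&(S[...,0]<.15);q=S[k]
    print(n,"chisel handle a",np.percentile(q[:,0],[0,2,98,100])*1e3,"slope",np.degrees(np.polyfit(q[:,0],q[:,2],1)[0]),"zmax",W[...,2][k].max())
    for y in(.1,-.1):
        q=L[org&(abs(L[...,1]-y)<.014)&(L[...,2]>.05)&(L[...,2]<.12)&(L[...,0]>-.06)&(L[...,0]<.12)]
        if len(q)>20: print(" bay",y,len(q),q.min(0),q.max(0),"z",np.percentile(q[:,2],[5,50,95]))
    m=org&(W[...,2]>.0195)&(W[...,2]<.03)&(W[...,0]>.46)&(W[...,0]<.66)&(W[...,1]>-.41)&(W[...,1]<-.325);q=W[m]
    if len(q)>50: print(" screw",cv2.minAreaRect((q[:,:2]*1000).astype(np.float32)))
s=monitor.read_state();print(s["tool_pos"],s["qvel"],s["time_s"])
E
python3 chk.py;python3 - <<'E'
from h import *
for z in(.07,.017): rel(goal(.568,-.367,z,12.4))
E
```

```text
top chisel handle a [  3.0375   3.9043 115.4215 119.2727] slope -4.709097364369038 zmax 0.13318291866006435
 bay 0.1 348 [-0.0287  0.0897  0.0501] [0.0889 0.1131 0.0674] z [0.0524 0.0576 0.0629]
 screw ((568.453857421875, -365.82977294921875), (118.6234130859375, 22.327869415283203), 11.50537395477295)
side chisel handle a [  9.2267  11.0173 109.4549 113.4924] slope -3.2364379612707976 zmax 0.13066422896088167
 bay 0.1 105 [-0.0319  0.0861  0.05  ] [0.0711 0.1122 0.0619] z [0.0512 0.0574 0.0613]
 screw ((565.9190673828125, -369.43670654296875), (116.1944351196289, 26.867048263549805), 11.28728199005127)
[ 0.5896 -0.1698  0.2126] [ 0.021  -0.0095  0.0043 -0.0013 -0.0018 -0.0012] 18.95
d [-0.1226  0.4817  0.3552] a [-0.0004 -0.0001 -0.0121] | rows pos 5.9 rot 0.6
d [-0.1226  0.482   0.4877] a [-0.0004 -0.0001 -0.0121] | rows pos 6.7 rot 0.6
```

The awl is still in place. The chisel is still home, resting in its slack with about 4° droop. Now the screwdriver.

Request:
play_rows --steps '[{"dx": -0.02, "dy": 0.08, "dz": 0.06, "ax": 0, "ay": 0, "az": -0.012, "fingers": -0.3}, {"dx": -0.04, "dy": 0.16, "dz": 0.12, "ax": 0, "ay": 0, "az": -0.012, "fingers": -0.3}, {"dx": -0.06, "dy": 0.24, "dz": 0.18, "ax": 0, "ay": 0, "az": -0.012, "fingers": -0.3}, {"dx": -0.08, "dy": 0.32, "dz": 0.24, "ax": 0, "ay": 0, "az": -0.012, "fingers": -0.3}, {"dx": -0.1, "dy": 0.4, "dz": 0.3, "ax": 0, "ay": 0, "az": -0.012, "fingers": -0.3}, {"dx": -0.12, "dy": 0.46, "dz": 0.35, "ax": 0, "ay": 0, "az": -0.012, "fingers": -0.3}, {"dx": -0.123, "dy": 0.482, "dz": 0.36, "ax": 0, "ay": 0, "az": -0.012, "fingers": -0.3}, {"dx": -0.123, "dy": 0.482, "dz": 0.36, "ax": 0, "ay": 0, "az": -0.012, "fingers": -0.3}, {"dx": -0.123, "dy": 0.482, "dz": 0.36, "ax": 0, "ay": 0, "az": -0.012, "fingers": -0.3}, {"dx": -0.123, "dy": 0.482, "dz": 0.36, "ax": 0, "ay": 0, "az": -0.012, "fingers": -0.3}]'

```text
time_s: 19.78
tool_pos: [0.5699, -0.3667, 0.0704]
ee_rot: [0.994, 0.108, 0.002, -0.0]
ft_force: [0.5, 0.2, -0.3]
finger_gap: 0.646
grip_force: 0.0
```

Run:
```python
from h import *
print(monitor.read_state()["tool_pos"]);rel(goal(.568,-.367,.016,12.2))
```

```text
[ 0.5699 -0.3667  0.0704]
d [-0.0052 -0.0002  0.1361] a [-0.0001 -0.0005  0.0007] | rows pos 1.3 rot 0.0
```

Request:
play_rows --grip_force 50 --steps '[{"dx": -0.003, "dy": 0, "dz": 0.06, "ax": 0, "ay": 0, "az": 0, "fingers": -0.3}, {"dx": -0.003, "dy": 0, "dz": 0.12, "ax": 0, "ay": 0, "az": 0, "fingers": -0.3}, {"dx": -0.003, "dy": 0, "dz": 0.136, "ax": 0, "ay": 0, "az": 0, "fingers": -0.3}, {"dx": -0.003, "dy": 0, "dz": 0.136, "ax": 0, "ay": 0, "az": 0, "fingers": 0}, {"dx": -0.003, "dy": 0, "dz": 0.136, "ax": 0, "ay": 0, "az": 0, "fingers": 1}, {"dx": -0.003, "dy": 0, "dz": 0.136, "ax": 0, "ay": 0, "az": 0, "fingers": 1}, {"dx": -0.003, "dy": 0, "dz": 0.136, "ax": 0, "ay": 0, "az": 0, "fingers": 1}, {"dx": -0.003, "dy": 0, "dz": 0.136, "ax": 0, "ay": 0, "az": 0, "fingers": 1}, {"dx": -0.003, "dy": 0, "dz": 0.136, "ax": 0, "ay": 0, "az": 0, "fingers": 1}]'

```text
time_s: 20.53
tool_pos: [0.5688, -0.3689, 0.0165]
ee_rot: [0.994, 0.108, 0.002, 0.0]
ft_force: [-0.1, 1.7, 6.3]
finger_gap: 0.27
grip_force: 51.9
```

Run:
```python
from h import *
s=monitor.read_state();print(s["tool_pos"],s["grip_force"],s["finger_gap"])
for z in(.13,): rel(goal(*tw(.031,-.1),z,np.degrees(th)))
```

```text
[ 0.5688 -0.3689  0.0165] 51.88762128353119 0.2699073541634022
d [ 0.3661 -1.2073 -0.2829] a [ 0.0001 -0.0006  0.012 ] | rows pos 12.4 rot 0.6
```

Request:
play_rows --steps '[{"dx": 0, "dy": 0, "dz": -0.05, "ax": 0, "ay": 0, "az": 0, "fingers": 1}, {"dx": 0, "dy": 0, "dz": -0.12, "ax": 0, "ay": 0, "az": 0, "fingers": 1}, {"dx": 0, "dy": 0, "dz": -0.2, "ax": 0, "ay": 0, "az": 0, "fingers": 1}, {"dx": 0.02, "dy": -0.08, "dz": -0.27, "ax": 0, "ay": 0, "az": 0, "fingers": 1}, {"dx": 0.05, "dy": -0.17, "dz": -0.29, "ax": 0, "ay": 0, "az": 0.012, "fingers": 1}, {"dx": 0.08, "dy": -0.27, "dz": -0.29, "ax": 0, "ay": 0, "az": 0.012, "fingers": 1}, {"dx": 0.11, "dy": -0.37, "dz": -0.29, "ax": 0, "ay": 0, "az": 0.012, "fingers": 1}, {"dx": 0.14, "dy": -0.47, "dz": -0.29, "ax": 0, "ay": 0, "az": 0.012, "fingers": 1}, {"dx": 0.17, "dy": -0.57, "dz": -0.29, "ax": 0, "ay": 0, "az": 0.012, "fingers": 1}, {"dx": 0.2, "dy": -0.67, "dz": -0.29, "ax": 0, "ay": 0, "az": 0.012, "fingers": 1}, {"dx": 0.24, "dy": -0.77, "dz": -0.29, "ax": 0, "ay": 0, "az": 0.012, "fingers": 1}, {"dx": 0.27, "dy": -0.87, "dz": -0.29, "ax": 0, "ay": 0, "az": 0.012, "fingers": 1}, {"dx": 0.3, "dy": -0.95, "dz": -0.29, "ax": 0, "ay": 0, "az": 0.012, "fingers": 1}, {"dx": 0.31, "dy": -1.0, "dz": -0.29, "ax": 0, "ay": 0, "az": 0.012, "fingers": 1}, {"dx": 0.31, "dy": -1.0, "dz": -0.29, "ax": 0, "ay": 0, "az": 0.012, "fingers": 1}, {"dx": 0.31, "dy": -1.0, "dz": -0.29, "ax": 0, "ay": 0, "az": 0.012, "fingers": 1}, {"dx": 0.31, "dy": -1.0, "dz": -0.29, "ax": 0, "ay": 0, "az": 0.012, "fingers": 1}]'

```text
time_s: 21.95
tool_pos: [0.6024, 0.0482, 0.1309]
ee_rot: [0.998, 0.07, 0.0, -0.001]
ft_force: [-0.8, 0.6, -1.9]
finger_gap: 0.265
grip_force: 50.9
```

Run:
```python
from h import *
s=monitor.read_state();print(s["tool_pos"],s["qvel"],s["finger_gap"])
for z in(.085,): rel(goal(*tw(.031,-.1),z,np.degrees(th)))
```

```text
[0.6024 0.0482 0.1309] [-0.0223 -0.0005 -0.001   0.0002 -0.0004  0.0012] 0.2650738442854833
d [ 0.0442 -0.2104  0.115 ] a [-0.0002 -0.0001  0.0001] | rows pos 2.3 rot 0.0
```

Request:
play_rows --steps '[{"dx": 0.02, "dy": -0.08, "dz": 0, "ax": 0, "ay": 0, "az": 0, "fingers": 1}, {"dx": 0.035, "dy": -0.15, "dz": 0.02, "ax": 0, "ay": 0, "az": 0, "fingers": 1}, {"dx": 0.044, "dy": -0.21, "dz": 0.07, "ax": 0, "ay": 0, "az": 0, "fingers": 1}, {"dx": 0.044, "dy": -0.21, "dz": 0.11, "ax": 0, "ay": 0, "az": 0, "fingers": 1}, {"dx": 0.044, "dy": -0.21, "dz": 0.115, "ax": 0, "ay": 0, "az": 0, "fingers": 1}, {"dx": 0.044, "dy": -0.21, "dz": 0.115, "ax": 0, "ay": 0, "az": 0, "fingers": 1}, {"dx": 0.044, "dy": -0.21, "dz": 0.115, "ax": 0, "ay": 0, "az": 0, "fingers": 1}]'

```text
time_s: 22.53
tool_pos: [0.6088, 0.1329, 0.0857]
ee_rot: [0.998, 0.069, 0.001, -0.001]
ft_force: [-0.3, 0.8, -1.5]
finger_gap: 0.267
grip_force: 50.9
```

Run:
```python
from h import *
o=pts()
for n,(p,W,H) in o.items():
    L=np.concatenate([(W[...,:2]-t)@Rm,W[...,2:]],-1)
    org=(H[...,0]<16)&(H[...,1]>120)&(H[...,2]>80)
    q=L[org&(abs(L[...,1]+.1)<.025)&(L[...,2]>.06)&(L[...,2]<.12)&(L[...,0]>-.06)&(L[...,0]<.12)]
    print(n,len(q),q.min(0),q.max(0))
s=monitor.read_state();print(s["tool_pos"],s["qvel"],(s["tool_pos"][:2]-t)@Rm)
for z in(.0505,): rel(goal(*tw(.031,-.1),z,np.degrees(th)))
```

```text
top 22 [-0.0175 -0.0954  0.0895] [ 0.0092 -0.0898  0.0986]
side 235 [-0.0292 -0.1188  0.0735] [ 0.0876 -0.0923  0.0975]
[0.6096 0.1333 0.0867] [ 0.0027 -0.0055 -0.0014 -0.     -0.0031  0.0015] [ 0.0324 -0.101 ]
d [-0.0037 -0.0025  0.0906] a [-0.0002 -0.0005 -0.0003] | rows pos 0.9 rot 0.0
```

Request:
play_rows --steps '[{"dx": -0.003, "dy": -0.003, "dz": 0.01, "ax": 0, "ay": 0, "az": 0, "fingers": 1}, {"dx": -0.003, "dy": -0.003, "dz": 0.035, "ax": 0, "ay": 0, "az": 0, "fingers": 1}, {"dx": -0.003, "dy": -0.003, "dz": 0.06, "ax": 0, "ay": 0, "az": 0, "fingers": 1}, {"dx": -0.003, "dy": -0.003, "dz": 0.075, "ax": 0, "ay": 0, "az": 0, "fingers": 1}, {"dx": -0.003, "dy": -0.003, "dz": 0.085, "ax": 0, "ay": 0, "az": 0, "fingers": 1}, {"dx": -0.003, "dy": -0.003, "dz": 0.089, "ax": 0, "ay": 0, "az": 0, "fingers": 1}, {"dx": -0.003, "dy": -0.003, "dz": 0.092, "ax": 0, "ay": 0, "az": 0, "fingers": 1}, {"dx": -0.003, "dy": -0.003, "dz": 0.092, "ax": 0, "ay": 0, "az": 0, "fingers": 1}]'

```text
time_s: 23.3
tool_pos: [0.6057, 0.1352, 0.0504]
ee_rot: [0.998, 0.07, -0.001, -0.0]
ft_force: [-10.2, -2.6, 16.6]
finger_gap: 0.273
grip_force: 53.2
```

Request:
play_rows --steps '[{"dx": 0, "dy": 0, "dz": -0.003, "ax": 0, "ay": 0, "az": 0, "fingers": 1}, {"dx": 0, "dy": 0, "dz": -0.003, "ax": 0, "ay": 0, "az": 0, "fingers": 1}]'

```text
time_s: 23.47
tool_pos: [0.6071, 0.1356, 0.0504]
ee_rot: [0.998, 0.07, 0.0, -0.001]
ft_force: [-4.1, -1.3, 6.3]
finger_gap: 0.268
grip_force: 52.0
```

Run:
```python
from h import *
o=pts()
for n,(p,W,H) in o.items():
    L=np.concatenate([(W[...,:2]-t)@Rm,W[...,2:]],-1)
    org=(H[...,0]<16)&(H[...,1]>120)&(H[...,2]>80)
    q=L[org&(abs(L[...,1]+.1)<.012)&(L[...,2]>.05)&(L[...,2]<.12)&(L[...,0]>-.06)&(L[...,0]<.12)]
    for k in(q[q[:,0]<-.005],q[q[:,0]>.065]):
        if len(k)>5: print(n,len(k),k.min(0),k.max(0),np.percentile(k[:,2],[50,90]))
s=monitor.read_state();print(s["tool_pos"],s["ft_force"],(s["tool_pos"][:2]-t)@Rm)
```

```text
side 39 [-0.0303 -0.1113  0.0507] [-0.0059 -0.0898  0.0613] [0.0566 0.0599]
side 28 [ 0.0652 -0.1113  0.0509] [ 0.0854 -0.0895  0.0607] [0.0576 0.0605]
[0.6071 0.1356 0.0505] [-4.2726 -0.5783  6.8408] [ 0.0301 -0.0983]
```

Both ends are at about 58 mm, so it is seated flat. Release and withdraw upward.

Request:
play_rows --steps '[{"dx": 0, "dy": 0, "dz": -0.002, "ax": 0, "ay": 0, "az": 0, "fingers": 0.38}, {"dx": 0, "dy": 0, "dz": -0.002, "ax": 0, "ay": 0, "az": 0, "fingers": 0.2}, {"dx": 0, "dy": 0, "dz": -0.002, "ax": 0, "ay": 0, "az": 0, "fingers": 0}, {"dx": 0, "dy": 0, "dz": -0.002, "ax": 0, "ay": 0, "az": 0, "fingers": -0.1}, {"dx": 0, "dy": 0, "dz": -0.03, "ax": 0, "ay": 0, "az": 0, "fingers": -0.1}, {"dx": 0, "dy": 0, "dz": -0.09, "ax": 0, "ay": 0, "az": 0, "fingers": -0.1}, {"dx": 0, "dy": 0, "dz": -0.18, "ax": 0, "ay": 0, "az": 0, "fingers": -0.1}, {"dx": 0, "dy": 0.05, "dz": -0.28, "ax": 0, "ay": 0, "az": 0, "fingers": -0.1}, {"dx": 0, "dy": 0.15, "dz": -0.35, "ax": 0, "ay": 0, "az": 0, "fingers": -0.1}, {"dx": 0, "dy": 0.25, "dz": -0.35, "ax": 0, "ay": 0, "az": 0, "fingers": -0.1}, {"dx": 0, "dy": 0.35, "dz": -0.35, "ax": 0, "ay": 0, "az": 0, "fingers": -0.1}, {"dx": 0, "dy": 0.45, "dz": -0.35, "ax": 0, "ay": 0, "az": 0, "fingers": -0.1}, {"dx": 0, "dy": 0.55, "dz": -0.35, "ax": 0, "ay": 0, "az": 0, "fingers": -0.1}, {"dx": 0, "dy": 0.65, "dz": -0.35, "ax": 0, "ay": 0, "az": 0, "fingers": -0.1}, {"dx": 0, "dy": 0.7, "dz": -0.35, "ax": 0, "ay": 0, "az": 0, "fingers": -0.1}, {"dx": 0, "dy": 0.7, "dz": -0.35, "ax": 0, "ay": 0, "az": 0, "fingers": -0.1}]'

```text
time_s: 24.9
tool_pos: [0.6466, -0.1471, 0.1902]
ee_rot: [0.998, 0.068, 0.001, 0.0]
ft_force: [-0.4, 0.9, -0.4]
finger_gap: 0.552
grip_force: 0.0
```

```bash
python3 chk.py
python3 - <<'E'
from h import *
p=eyes.camera("top");u=eyes.camera("side")
cv2.imwrite("pics/fin.png",cv2.resize(np.hstack([p["pixels"][130:280,100:260],u["pixels"][100:250,200:360]])[...,::-1],None,fx=2.5,fy=2.5,interpolation=cv2.INTER_CUBIC))
for q in("mug","glue","offcut"): print(q,[r["centre"] for r in finder.tip_of(p,q)[:1]])
E
```

```text
top chisel handle a [  3.0966   3.9378 113.9908 120.7558] slope -5.086396335961832 zmax 0.13671457458492345
 bay 0.1 353 [-0.0288  0.0891  0.0501] [0.0879 0.1135 0.0661] z [0.0523 0.0577 0.0627]
 bay -0.1 378 [-0.0295 -0.1101  0.0505] [ 0.0898 -0.0861  0.0675] z [0.0533 0.0578 0.0636]
side chisel handle a [  9.2852  10.9641 109.3735 113.4965] slope -3.012630708118092 zmax 0.12974267777719928
 bay 0.1 102 [-0.0327  0.0861  0.05  ] [0.0715 0.1138 0.0613] z [0.051  0.0575 0.0602]
 bay -0.1 185 [-0.0327 -0.1132  0.05  ] [ 0.0877 -0.0882  0.0626] z [0.051  0.057  0.0607]
[ 0.6461 -0.1428  0.1898] [ 0.0365 -0.0076  0.0157  0.0076  0.0014  0.0023] 25.0
mug [[0.7687, -0.0428, 0.0035]]
glue [[0.5374, 0.23, 0.0625]]
offcut [[0.7161, -0.3487, 0.0005]]
```

View pics/fin.png

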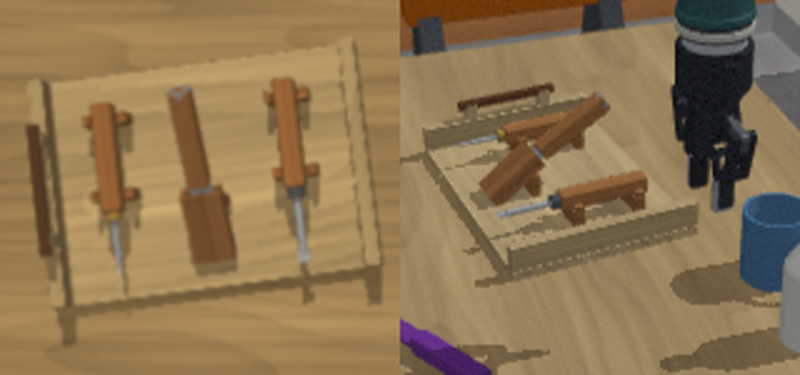

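The final picture shows the awl in the bar-end bay, top crop (108, 160), and the screwdriver in the plain-end bay (290, 130). Both lie flat with points towards the robot. The chisel is home with a sliver of blade showing (200, 190). The gripper is clear, so I'm handing in.

```bash
python3 -c "
from station import manip
print(manip.sign_off())"
```

```text
the job is handed in; nothing more can be done
None
```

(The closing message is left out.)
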